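# Close off a batch at the tool grinder

### The job

Close off this batch of reground turning tools: lay every tool flat in the out-tray, none on top of another or on the rim. Then squeeze the scanner's trigger fully for about half a second and let it go to log the batch, and only after that turn the piece counter's reset knob back anticlockwise until it is fully against its zero stop, ready for the next batch. Leave the stone and everything else on the bench where it is.

Things in the scene. Friction and masses are not known exactly. Their poses are not given: they have to be found in the camera images.
- tool1: turning tool: dark square steel shank 90 long, 22 x 22, with a bright pointed nose that reaches 62 from the origin; 0.3 kg. Origin: centre of the shank (11 above what it lies on); x along the shank to the nose. May be absent (3 to 5 of the 5 are there). (mm)
- tool2: turning tool: dark square steel shank 90 long, 22 x 22, with a bright pointed nose that reaches 62 from the origin; 0.3 kg. Origin: centre of the shank (11 above what it lies on); x along the shank to the nose. May be absent (3 to 5 of the 5 are there). (mm)
- tool3: turning tool: dark square steel shank 90 long, 22 x 22, with a bright pointed nose that reaches 62 from the origin; 0.3 kg. Origin: centre of the shank (11 above what it lies on); x along the shank to the nose. May be absent (3 to 5 of the 5 are there). (mm)
- tool4: turning tool: dark square steel shank 90 long, 22 x 22, with a bright pointed nose that reaches 62 from the origin; 0.3 kg. Origin: centre of the shank (11 above what it lies on); x along the shank to the nose. May be absent (3 to 5 of the 5 are there). (mm)
- tool5: turning tool: dark square steel shank 90 long, 22 x 22, with a bright pointed nose that reaches 62 from the origin; 0.3 kg. Origin: centre of the shank (11 above what it lies on); x along the shank to the nose. May be absent (3 to 5 of the 5 are there). (mm)
- tray: the out-tray, fixed: shallow open aluminium tray, inside 170 (its x) by 300 (its y), floor 5 thick, walls 5 thick and 22 high. Origin: centre of its underside, on the bench; z up. White paper label on its -x outside wall. Room for five tools side by side, 52 apart along its y, lying along its x. (mm)
- scanner: hand scanner clamped upside down in a fixed bench stand (base 120 x 90), its black grip standing up. Origin: centre of the base's underside; z up. The head lies 48 to 98 above the bench, and its window looks to -x. The grip, 30 (x) by 32 (y), stands on the origin's axis from 98 to 195 high. On its -x side, with a 12 gap, stands the trigger. (mm)
- scan_squeeze (a point): where to put the middle between the fingertips' pads to squeeze the trigger against the grip: 168 above the bench, 6 to the trigger side (-x) of the grip's middle. Axes as the scanner's: the fingers close along its x. Over trigger and grip it measures 52 at rest, 41 to 42 squeezed. (mm)
- scan_trigger (a joint): the scanner's trigger: grey bar 10 thick, 22 wide, 82 tall, hinged at its lower end 104 above the bench, free end up; rad, 0 at rest, 0.18 fully squeezed against its stop. Its spring returns it; about 8 N at the squeeze point for the full stroke. (lengths in mm)
- counter: the grinder's piece counter: fixed green box 130 x 130 x 60 high, white dial and reset knob on top. Origin: centre of its underside; z up. The zero stop is a small steel pin that stands on the dial's rim on the +x side, just past +x anticlockwise; tick marks run clockwise from it. (mm)
- knob_grip (a point): on the reset knob's axis, 96 above the bench, the height to grip at. The knob: steel disc of 68 diameter (top 75 above the bench) with a black bar 66 long, 14 thick, 30 high across it (75 to 105 above the bench). x along the bar, towards its end with the white line and pointer; z up. (mm)
- reset_knob (a joint): the reset knob, rad clockwise from above from its zero stop: at 0 its pointer lies along the counter's +x, against the stop pin. Turn it anticlockwise (seen from above) to go back to 0. Starts at 1.9 to 3.9; light friction (0.05 N m), stays where it is left. (lengths in mm)
- stone: dressing stone, a reddish block 100 x 26 x 26 among the tools; not for the tray. Origin: centre of its underside. (mm)
- vblock: steel V-block 70 x 55 x 45 beyond the tray. Origin: centre of its underside. (mm)
- oil: white oil bottle, 60 diameter, 120 high, beyond the tray. Origin: centre of its underside. (mm)
- mug: white mug, 80 diameter, 90 high, at the near right. Origin: centre of its underside. (mm)
- caliper: steel caliper lying flat, 180 long, up to 12 high, at the near left. Origin: under the middle of its beam. (mm)
Not all that is in view belongs to the job. What is shaped like the tool1 but green is not meant. Leave any green look-alike of the tool2 alone.

How it is judged:
By the outcome, as a careful person would: the job done as asked, in the order asked, and still so for the second after the job is handed in, with the robot touching nothing.
Of tool1, tool2, tool3, tool4, tool5 only 3 to 5 are there at a start; the rules pass over those that are not, and their reading is None.
At some moment in a run one of tool1, tool2, tool3, tool4, tool5 may be knocked a few centimetres aside while the robot is not near it.
Once in a run the grip may slacken for a moment while it holds something.
It also fails if it takes over 210 s, if anything falls off the work surface, if the arm or the gripper's body presses on something with over 40 N, if the wrist force passes 120 N, or if a joint passes its speed limit or range.

### The arm

A 6-joint arm with a two-finger parallel gripper is mounted at the origin on the work surface. World frame = base frame: x ahead of the robot, y to its left, z up, the work surface at z = 0. Lengths are in m, angles in rad, forces in N, time in s.
With the tool pointing down it reaches from about 0.375 to 0.975 m from the base axis. Payload 3.8 kg.
Tool frame: the origin (TCP) lies between the finger pads; the fingertips stand 11 mm ahead of it and the grasp point (between the pads) lies 8 mm behind it; x points along the fingers, z is the direction in which the jaws open and shut, and the axes are right-handed (so a half turn about x gives the same grasp; the last joint's range is limited). The gripper opens to 85 mm and grips with 20 to 120 N. Pads are 22 mm wide; open, the fingers measure 114 mm over their backs; the gripper's body (76 mm by 85 mm) begins 54 mm behind the grasp point. The pads swing forward as they close: fully open they stand 13 mm farther back than shut.
Start: joints at [1.294, 0.264, 1.604, -0, 1.274, -0.037], TCP at [0.16, 0.656, 0.242] pointing down, gripper open.
Joint ranges: [-2.63, 2.63], [-0.94, 2.18], [0.31, 2.57], [-1.31, 4.45], [0, 2.66], [-2.55, 2.55]. Speed limits (rad/s): [2.57, 2.57, 3.14, 3.14, 3.14, 3.14].

### API

Orientations are given as a rotation vector (axis times angle).
In Python, from workcell import bot gives the robot as it stands.
- The arm moves only by the tool step_arm, never from a script. Its argument "targets" is one flat list of numbers, 7 for each row, row after row: the shift along the tool's x, y, z in m, then the turn, a rotation vector about the tool's x, y, z in degrees, then the closure in counts, from 0 (fully open) to 255 (shut). A call has 1 to 20 rows; each row is the pose to reach, as a shift and turn from the pose commanded when the call began, along the tool's axes at that moment; what a row does not reach only later rows make up. A row lasts 1/8 s, in which the tool goes at most 62.5 mm and 10.7 degrees, less where a joint would pass 70% of its speed; a pose out of reach is approached as far as the arm can. A call with a gripper value outside its range is refused whole. The fingers move at their own pace and stop on an object; "squeeze" is the grip in N (left out, the last holds). Time passes only in rows, so rows that repeat a pose let the fingers close. It gives the time, the measured TCP pose, the force and the opening at its end, in the units of the state.
- bot.read_state(): the state, without advancing time (a new reading comes with each control period).
- bot.read_camera(name): name is "side" or "top"; returns a dict with "frame" (480x640x3 uint8, red, green, blue), "depth" (480x640 float32, m along the optical axis (not along the pixel's ray), 0 where there is no reading), "fx", "fy", "cx", "cy" (pixels), "rvec" (rotation vector, rad) and "tvec" (3), from world to camera coordinates, as OpenCV has them. Camera axes: x right, y down, z forward; pixel columns grow to the right and rows downward; lengths in m; the calibration is good to about 2 mm. A picture is of the moment at which its call begins.
- bot.finish_job(): hands the job in, once; it reports no verdict.
The state is a dict: "time": time; "q": joint angles; "joint_vel": joint speeds; "joint_torque": joint torques, N m; "tool_pos": TCP position; "tcp_rot": TCP orientation; "wrist_force": force on the tool from outside, world axes, zero at the start; "torque": the same for the moment, N m; "width": opening from 0.0 (shut) to 1.0 (fully open).
Only numpy, scipy, OpenCV 4.12 (cv2) and the standard library are available. Lean on these libraries where they do the work, as an engineer would, in place of code of your own. Each camera call takes 0.05 s, during which the arm holds its last target.

## Working session

There is one attempt and no reset: what is moved stays moved. The work goes in short steps, Python scripts to look and compute and a tool call to move; the robot and the scene stay as the last step left them, time stands still between calls to the robot, and variables do not carry over. Pictures are saved under pics/ and viewed, and the job is handed in when it is done.

Besides the shell and the picture viewer there is one more tool, called after "Call:" as name(argument=value, ...) on one line, values as JSON. step_arm: Moves the arm, as the interface text tells. Its arguments: {"type":"object","properties":{"targets":{"type":"array","items":{"type":"number"}},"squeeze":{"type":"number"}},"required":["targets"]}

```bash
ls; mkdir -p pics; cat > h.py <<'E'
import numpy as np, cv2
from scipy.spatial.transform import Rotation as R
from workcell import bot
def cam(n):
    c=bot.read_camera(n); np.savez(f'/tmp/{n}.npz',**c); return c
def load(n):
    return dict(np.load(f'/tmp/{n}.npz'))
def w2p(c,P):
    Rm=R.from_rotvec(c['rvec']).as_matrix(); p=Rm@np.array(P)+c['tvec']; return p[0]/p[2]*c['fx']+c['cx'],p[1]/p[2]*c['fy']+c['cy']
def pix(c,u,v,d=None):
    if d is None: d=c['depth'][int(round(v)),int(round(u))]
    p=np.array([(u-c['cx'])/c['fx']*d,(v-c['cy'])/c['fy']*d,d])
    Rm=R.from_rotvec(c['rvec']).as_matrix(); return Rm.T@(p-c['tvec'])
def pixz(c,u,v,z):
    Rm=R.from_rotvec(c['rvec']).as_matrix(); o=-Rm.T@c['tvec']
    r=Rm.T@np.array([(u-c['cx'])/c['fx'],(v-c['cy'])/c['fy'],1]); return o+r*(z-o[2])/r[2]
def cloud(c):
    v,u=np.mgrid[0:480,0:640]; d=c['depth'].astype(float)
    p=np.stack([(u-c['cx'])/c['fx']*d,(v-c['cy'])/c['fy']*d,d],-1)-c['tvec']
    return p@R.from_rotvec(c['rvec']).as_matrix()
E
python3 - <<'E'
from h import *
for n in('side','top'):
    c=cam(n); cv2.imwrite(f'pics/{n}0.png',c['frame'][:,:,::-1]); print(n,c['fx'],c['cx'],c['cy'],pix(c,320,240,0))
s=bot.read_state();print(s)
E
```

```text
pics
side 559.1946531390473 326.20061103659094 232.95173920514577 [0.41065654 0.94091913 1.09541943]
top 607.1300591633889 321.60947350297545 240.40911866563582 [ 0.37011801 -0.08527107  1.7683669 ]
{'time': 0.1, 'q': array([ 1.29407693e+00,  2.64734242e-01,  1.60525712e+00,  4.46791651e-06,
        1.27375281e+00, -3.69258847e-02]), 'joint_vel': array([-0.00143174, -0.00151911, -0.00276138,  0.00176704,  0.00035553,
        0.00125596]), 'joint_torque': array([-2.83990653e-05, -5.16708183e+01, -3.68590379e+01,  5.50420381e-06,
        6.33041142e-03, -1.62926500e-05]), 'tool_pos': array([0.16014948, 0.65504198, 0.24103788]), 'tcp_rot': array([-1.03207299,  1.31492808,  1.02996634]), 'wrist_force': array([0.0202294 , 0.4854359 , 0.31542137]), 'torque': array([0.00756876, 0.00033154, 0.01649144]), 'width': 0.9988487519042303}
```

View pics/top0.png

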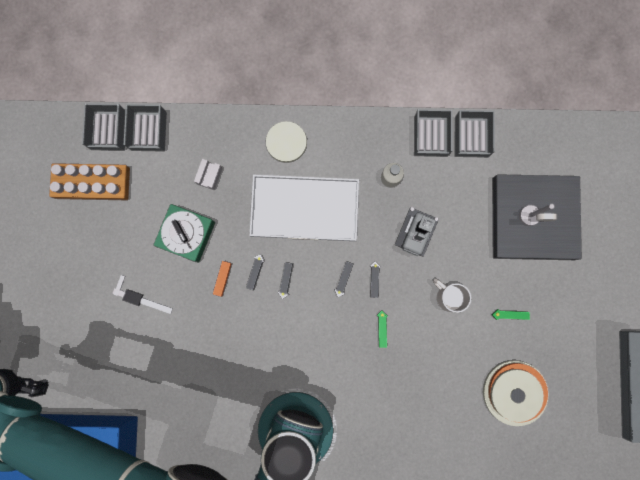

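View pics/side0.png

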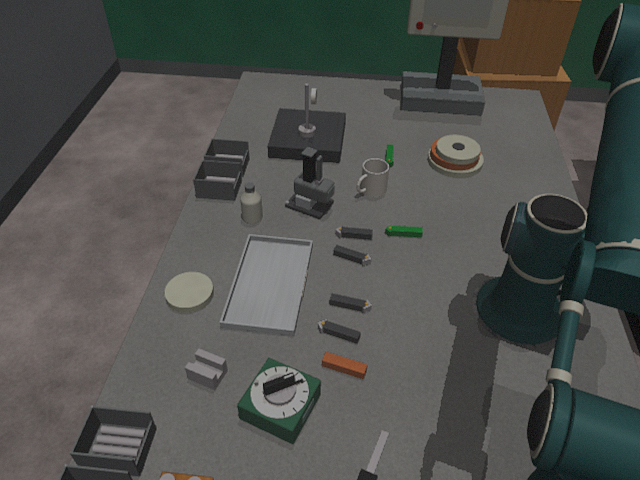

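```bash
python3 - <<'E'
from h import *
c=load('top'); f=c['frame'][:,:,::-1]
cv2.imwrite('pics/crop_tools.png',cv2.resize(f[245:310,200:400],None,fx=4,fy=4,interpolation=cv2.INTER_CUBIC))
a=cv2.resize(f[195:270,145:225],None,fx=5,fy=5,interpolation=cv2.INTER_CUBIC)
b=cv2.resize(f[195:270,385:465],None,fx=5,fy=5,interpolation=cv2.INTER_CUBIC)
cv2.imwrite('pics/crop_cs.png',np.hstack([a[:,:400],b[:,:400]]))
P=cloud(c)
print('top cam',pix(c,0,0,0))
# tools
g=c['frame'].astype(int)
H=P[:,:,2]
roi=np.zeros((480,640),np.uint8); roi[248:305,210:400]=1
m=((H>0.012)&(H<0.045)&(roi>0)).astype(np.uint8)
n,l,st,ce=cv2.connectedComponentsWithStats(m)
for i in range(1,n):
    if st[i,4]<40: continue
    q=P[l==i]; z=np.median(q[:,2])
    r=cv2.minAreaRect(q[:,:2].astype(np.float32)); print(i,ce[i],st[i],z,r, g[l==i].mean(0))
    cor=cv2.boxPoints(r)
# tray
for (u,v) in [(252,177),(358,178),(357,239),(250,238)]: print('tray corner',pixz(c,u,v,.022))
for (u,v) in [(182,232),(180,231),(190,246),(174,228)]: print('ctr',pix(c,u,v))
E
```

```text
top cam [ 0.37011801 -0.08527107  1.7683669 ]
6 [254.42446043 272.0323741 ] [246 255  18  35 278] 0.02288124063909419 ((0.4456556439399719, 0.1253364533185959), (0.028133578598499298, 0.10189007222652435), 76.24143981933594) [114.80935252 115.31654676 117.45323741]
9 [221.37910448 278.46268657] [213 261  18  36 335] 0.025681187317218582 ((0.42481541633605957, 0.22112813591957092), (0.027812989428639412, 0.09939883649349213), 75.7997817993164) [193.36119403 125.13134328  86.04179104]
11 [343.4501845  278.73431734] [335 261  18  36 271] 0.022727745682437697 ((0.4312196969985962, -0.12870514392852783), (0.026328550651669502, 0.10288194566965103), 73.25873565673828) [118.21771218 118.78228782 120.8597786 ]
13 [285.20363636 279.61454545] [278 262  15  37 275] 0.02155858126399466 ((0.42407211661338806, 0.03916047513484955), (0.026887379586696625, 0.1037842407822609), 82.24076843261719) [116.66545455 117.27272727 119.22181818]
14 [374.37318841 279.65217391] [370 262  10  36 276] 0.021752316325873156 ((0.43126556277275085, -0.21930061280727386), (0.10066346079111099, 0.02637096494436264), 1.283498764038086) [114.20652174 114.66666667 116.55072464]
tray corner [0.72271362 0.14273369 0.022     ]
tray corner [ 0.72566214 -0.166973    0.022     ]
tray corner [ 0.54673832 -0.16681228  0.022     ]
tray corner [0.54342544 0.14274824 0.022     ]
ctr [0.54870237 0.32196875 0.09905779]
ctr [0.55108155 0.32696921 0.10180379]
ctr [0.51343433 0.30692669 0.06061306]
ctr [0.56253831 0.35178814 0.07154222]
```

View pics/crop_tools.png

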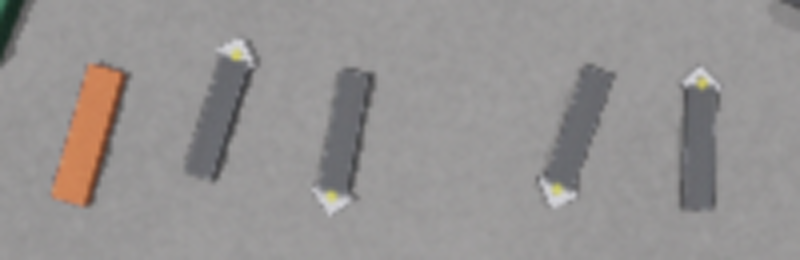

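View pics/crop_cs.png

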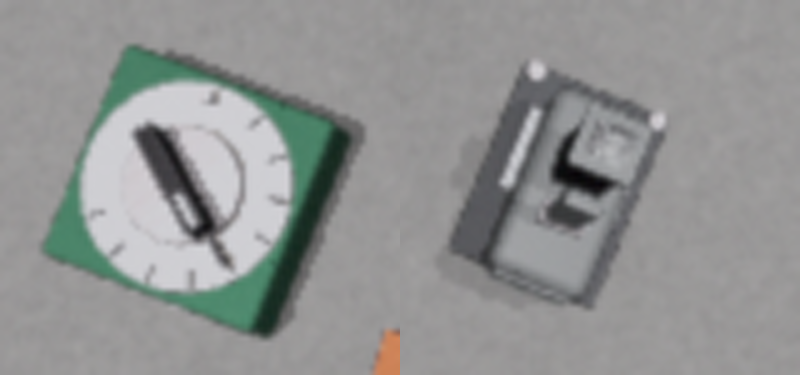

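```bash
python3 - <<'E'
from h import *
c=load('top'); P=cloud(c); g=c['frame'].astype(int)
for t in [(254,272),(344,279),(285,280),(374,280)]:
    u,v=map(int,t); s=g[v-25:v+26,u-14:u+15]; m=((s.sum(2)<345)).astype(np.uint8)  # dark
    n,l,st,ce=cv2.connectedComponentsWithStats(m); i=1+np.argmax(st[1:,4])
    yy,xx=np.where(l==i); pts=np.array([pixz(c,a+u-14,b+v-25,.022)[:2] for a,b in zip(xx,yy)],np.float32)
    print(t,st[i,4],cv2.minAreaRect(pts),pts.mean(0), 'bench',s[0,0])
for z,lo,hi in [('grip',.175,.21),('head',.08,.11)]:
    m=(P[:,:,2]>lo)&(P[:,:,2]<hi); m[:195]=0;m[270:]=0;m[:,:385]=0;m[:,465:]=0
    yy,xx=np.where(m); print(z,len(yy),xx.min(),xx.max(),yy.min(),yy.max(),cv2.minAreaRect(P[m][:,:2].astype(np.float32)),P[m].mean(0))
d=load('side');f=d['frame'][:,:,::-1]
a=cv2.resize(f[140:220,275:345],(525,600),interpolation=cv2.INTER_CUBIC)
cv2.imwrite('pics/s_scan.png',a)
b=cv2.resize(f[355:445,230:330],(666,600),interpolation=cv2.INTER_CUBIC); cv2.imwrite('pics/s_cnt.png',b)
b=cv2.resize(f[225:345,215:385],None,fx=4.5,fy=4.5,interpolation=cv2.INTER_CUBIC); cv2.imwrite('pics/s_tray.png',b)
b=c['frame'][200:262,392:447,::-1]; cv2.imwrite('pics/t_scan.png',cv2.resize(b,None,fx=9,fy=9,interpolation=cv2.INTER_CUBIC))
E
```

```text
(254, 272) 259 ((0.4384266138076782, 0.1265707015991211), (0.02710683085024357, 0.08348139375448227), 74.17333221435547) [0.438476   0.12608805] bench [154 152 153]
(344, 279) 238 ((0.43932661414146423, -0.13260552287101746), (0.02450062334537506, 0.08631019294261932), 72.5345230102539) [ 0.43894002 -0.1329021 ] bench [156 154 154]
(285, 280) 258 ((0.43218743801116943, 0.034552909433841705), (0.02667350508272648, 0.0879213958978653), 80.57462310791016) [0.43244836 0.03355003] bench [156 154 154]
(374, 280) 251 ((0.4239901304244995, -0.21796438097953796), (0.025099407881498337, 0.08638592809438705), 88.39260864257812) [ 0.42362785 -0.21807232] bench [157 155 155]
grip 219 417 435 216 238 ((0.5637586712837219, -0.3354174494743347), (0.0361575111746788, 0.05514480546116829), 68.07611083984375) [ 0.5679389  -0.33710619  0.1928385 ]
head 528 402 434 213 255 ((0.5584327578544617, -0.33333176374435425), (0.059297386556863785, 0.11358480900526047), 68.72024536132812) [ 0.54710178 -0.3236637   0.09671362]
```

View pics/s_scan.png

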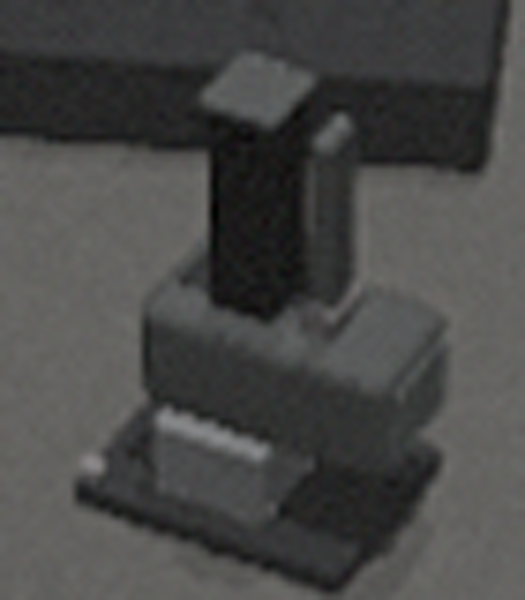

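View pics/s_cnt.png

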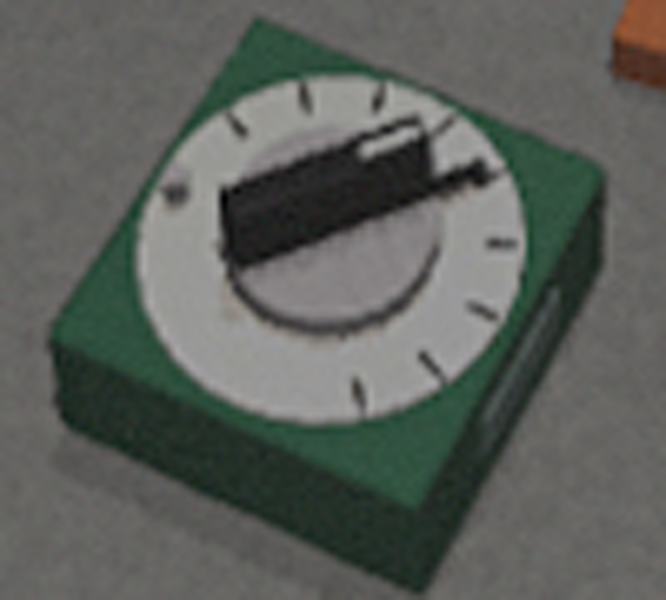

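View pics/t_scan.png

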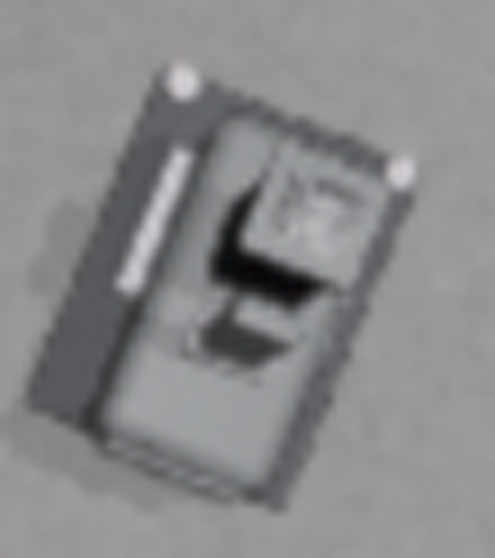

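View pics/s_tray.png

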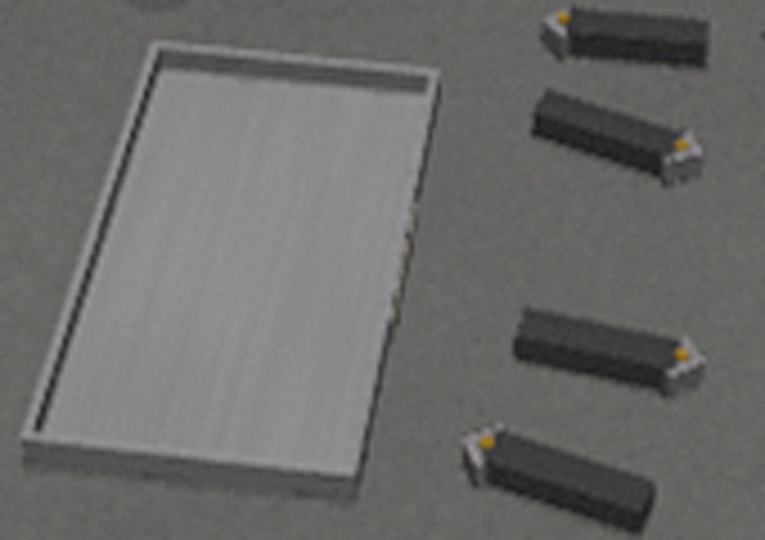

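```bash
cat >> h.py <<'E'
def go(p,yaw=None,s=None):
    """tool points down; jaw axis (tool z) at world yaw deg (mod 180 nearest)"""
    s=s or bot.read_state(); R0=R.from_rotvec(s['tcp_rot']); M=R0.as_matrix()
    cur=np.degrees(np.arctan2(M[1,2],M[0,2])); 
    if yaw is None: yaw=cur
    else: yaw=cur+((yaw-cur+90)%180-90)
    a=np.radians(yaw); z=np.array([np.cos(a),np.sin(a),0]); x=np.array([0,0,-1]); y=np.cross(z,x)
    T=R.from_matrix(np.stack([x,y,z],1))
    sh=M.T@(np.array(p)-s['tool_pos']); rv=np.degrees((R0.inv()*T).as_rotvec())
    print('cur yaw %.1f'%cur,'shift',np.round(sh,4),'rot',np.round(rv,2))
E
python3 - <<'E'
from h import *
c=load('top');d=load('side')
print('grip top',pixz(c,427.0,223.9,.195),'side',pixz(d,309.7,152.3,.195))
print('base ctr',pixz(c,416.9,232.2,.012))
q=[pixz(c,a/9+392,b/9+200,.012)[:2] for a,b in [(165,70),(415,175),(285,510),(30,405)]]; print(q)
print('headctr', )
print('knob disc',pixz(c,181.6,231.6,.075),'dial',pixz(c,187/5+145,187/5+195,.061))
q=[pixz(c,a/5+145,b/5+195,.06)[:2] for a,b in [(130,45),(345,125),(258,335),(45,252)]]; print('box',q,np.mean(q,0))
e=[pixz(c,a/5+145,b/5+195,.105)[:2] for a,b in [(145,127),(203,235)]]; print('bar',e,np.mean(e,0),np.degrees(np.arctan2(*(e[1]-e[0])[::-1])))
def S(x,y): return x/6.66+230,y/6.667+355
print('pin side',pixz(d,*S(175,192),.065),'pin top',pixz(c,213/5+145,97/5+195,.065))
print('ptr tip side',pixz(d,*S(480,172),.07),'bar ends',pixz(d,*S(412,125),.105),pixz(d,*S(222,190),.105))
def T(x,y): return x/4.5+215,y/4.5+225
print('tray',[pixz(d,*T(*a),.022)[:2].round(4) for a in [(152,42),(440,72),(22,435),(357,480)]])
b=[(285,280)]
from h import go
M=R.from_rotvec(bot.read_state()['tcp_rot']).as_matrix();print(M.round(2))
E
```

```text
grip top [ 0.57245737 -0.34044716  0.195     ] side [ 0.56876927 -0.33466873  0.195     ]
base ctr [ 0.57110563 -0.34093043  0.012     ]
[array([ 0.64242884, -0.32138406]), array([ 0.60970205, -0.40235909]), array([ 0.50023932, -0.36089795]), array([ 0.53249094, -0.27868291])]
headctr
knob disc [0.55238488 0.32901462 0.075     ] dial [0.55165604 0.33006686 0.061     ]
box [array([0.63251848, 0.36641977]), array([0.58898878, 0.24186448]), array([0.4685454, 0.2864825]), array([0.51312531, 0.40932053])] [0.55079449 0.32602182]
bar [array([0.5799125 , 0.34411927]), array([0.52053212, 0.30936086])] [0.55022231 0.32674007] -149.65735069989492
pin side [0.60088151 0.32204632 0.065     ] pin top [0.60287091 0.31654188 0.065     ]
ptr tip side [0.50647851 0.30743349 0.07      ] bar ends [0.52602331 0.31513592 0.105     ] [0.57958847 0.34382658 0.105     ]
tray [array([ 0.7196, -0.167 ]), array([ 0.5394, -0.1616]), array([0.7271, 0.14  ]), array([0.5464, 0.1489])]
[[-0.   -0.97  0.24]
 [-0.    0.24  0.97]
 [-1.    0.   -0.  ]]
```

```bash
python3 - <<'E'
from h import *
go((.4385,.126,.15),74)
E
```

```text
cur yaw 76.3 shift [ 0.092  -0.396  -0.4476] rot [ 2.26 -0.12 -0.  ]
```

Call:
step_arm(targets=[0.092,-0.396,-0.448,2.3,0,0,0,0.092,-0.396,-0.448,2.3,0,0,0,0.092,-0.396,-0.448,2.3,0,0,0,0.092,-0.396,-0.448,2.3,0,0,0,0.092,-0.396,-0.448,2.3,0,0,0,0.092,-0.396,-0.448,2.3,0,0,0,0.092,-0.396,-0.448,2.3,0,0,0,0.092,-0.396,-0.448,2.3,0,0,0,0.092,-0.396,-0.448,2.3,0,0,0,0.092,-0.396,-0.448,2.3,0,0,0,0.092,-0.396,-0.448,2.3,0,0,0,0.092,-0.396,-0.448,2.3,0,0,0,0.092,-0.396,-0.448,2.3,0,0,0], squeeze=50)

```text
time: 1.72
tool_pos: [0.4381, 0.1275, 0.1504]
tcp_rot: [-1.002, 1.328, 1.002]
wrist_force: [0.1, -1.0, -0.4]
width: 0.997
```

```bash
python3 - <<'E'
from h import *
for n in('side','top'):
    c=cam(n); cv2.imwrite(f'pics/{n}1.png',c['frame'][:,:,::-1])
s=bot.read_state();print(s['tool_pos'],s['time']); go((.4385,.126,.016),74)
E
```

```text
[0.43822377 0.12750911 0.15043905] 1.825
cur yaw 74.1 shift [ 0.1344 -0.0007 -0.0014] rot [0.08 0.01 0.01]
```

View pics/side1.png

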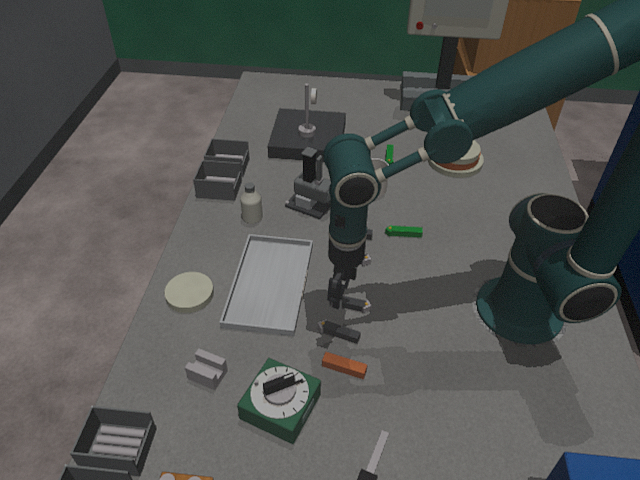

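View pics/top1.png

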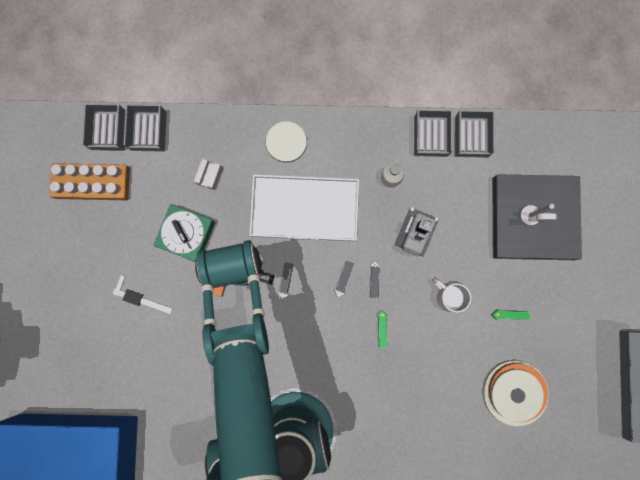

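Call:
step_arm(targets=[0.06,-0.001,-0.001,0,0,0,0,0.1,-0.001,-0.001,0,0,0,0,0.12,-0.001,-0.001,0,0,0,0,0.134,-0.001,-0.001,0,0,0,0,0.134,-0.001,-0.001,0,0,0,0,0.134,-0.001,-0.001,0,0,0,255,0.134,-0.001,-0.001,0,0,0,255,0.134,-0.001,-0.001,0,0,0,255,0.134,-0.001,-0.001,0,0,0,255,0.134,-0.001,-0.001,0,0,0,255,0.134,-0.001,-0.001,0,0,0,255,0.134,-0.001,-0.001,0,0,0,255], squeeze=50)

```text
time: 3.32
tool_pos: [0.4404, 0.1256, 0.0173]
tcp_rot: [-1.001, 1.327, 1.0]
wrist_force: [-0.9, 0.8, 5.8]
width: 0.241
```

```bash
python3 - <<'E'
from h import *
go((.635,.094,.117),90)
E
```

```text
cur yaw 73.9 shift [-0.0993 -0.1959  0.0236] rot [-16.05   0.06   0.11]
```

Call:
step_arm(targets=[-0.05,0,0,0,0,0,255,-0.1,0,0,0,0,0,255,-0.1,0,0,0,0,0,255])

```text
time: 3.7
tool_pos: [0.4426, 0.1258, 0.1203]
tcp_rot: [-1.002, 1.321, 0.996]
wrist_force: [0.6, 0.7, -2.6]
width: 0.241
```

```bash
python3 - <<'E'
from h import *
go((.635,.094,.10),90)
E
```

```text
cur yaw 74.0 shift [ 0.0218 -0.1936  0.0225] rot [-16.04   0.16   0.47]
```

Call:
step_arm(targets=[0,-0.05,0.006,-5,0,0,255,0.0,-0.1,0.012,-10,0,0,255,0.01,-0.15,0.018,-14,0,0,255,0.022,-0.194,0.0225,-16,0,0,255,0.022,-0.194,0.0225,-16,0,0,255,0.022,-0.194,0.0225,-16,0,0,255,0.022,-0.194,0.0225,-16,0,0,255])

```text
time: 4.58
tool_pos: [0.6302, 0.0934, 0.0935]
tcp_rot: [-1.208, 1.211, 1.21]
wrist_force: [0.4, 0.6, -2.3]
width: 0.243
```

```bash
python3 - <<'E'
from h import *
go((.635,.094,.024),90)
c=cam('side'); cv2.imwrite('pics/side2.png',cv2.resize(c['frame'][200:400,200:420,::-1],None,fx=3,fy=3))
E
```

```text
cur yaw 90.0 shift [ 0.0695 -0.0049  0.0006] rot [-0.03 -0.01 -0.12]
```

View pics/side2.png

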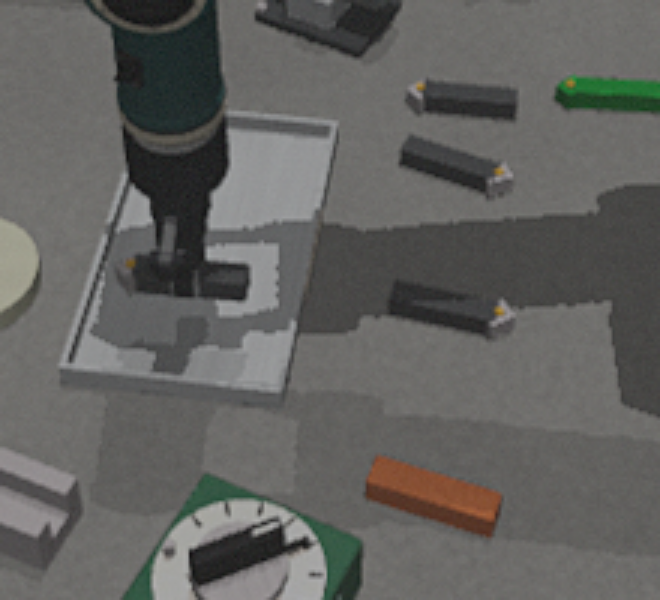

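Call:
step_arm(targets=[0.04,-0.005,0,0,0,0,255,0.06,-0.005,0,0,0,0,255,0.068,-0.005,0,0,0,0,255,0.068,-0.005,0,0,0,0,255,0.068,-0.005,0,0,0,0,255])

```text
time: 5.25
tool_pos: [0.6379, 0.0934, 0.0276]
tcp_rot: [-1.21, 1.208, 1.207]
wrist_force: [0.4, -0.3, -1.7]
width: 0.242
```

Call:
step_arm(targets=[0.004,0,0,0,0,0,255,0.004,0,0,0,0,0,255,0.004,0,0,0,0,0,120,0.004,0,0,0,0,0,120,0.004,0,0,0,0,0,120,0.004,0,0,0,0,0,120,-0.06,0,0,0,0,0,120,-0.12,0,0,0,0,0,120,-0.12,0,0,0,0,0,0,-0.12,0,0,0,0,0,0])

```text
time: 6.5
tool_pos: [0.6369, 0.0932, 0.1465]
tcp_rot: [-1.209, 1.209, 1.208]
wrist_force: [0.3, -0.0, -0.8]
width: 0.929
```

```bash
python3 - <<'E'
from h import *
go((.432,.034,.13),80.5)
c=cam('side'); cv2.imwrite('pics/side3.png',cv2.resize(c['frame'][200:400,200:420,::-1],None,fx=3,fy=3))
E
```

```text
cur yaw 90.0 shift [ 0.0164  0.2048 -0.0594] rot [9.46 0.01 0.03]
```

View pics/side3.png

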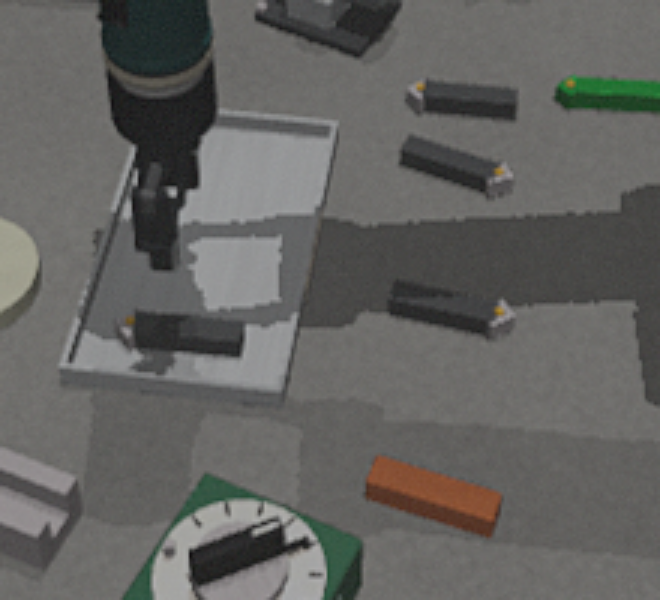

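Tool A lies flat in the tray; the other three are unmoved. On to B at (.432,.034).

Call:
step_arm(targets=[0,0.05,-0.015,3,0,0,0,0,0.1,-0.03,6,0,0,0,0.01,0.15,-0.045,9,0,0,0,0.016,0.205,-0.059,9.5,0,0,0,0.016,0.205,-0.059,9.5,0,0,0,0.016,0.205,-0.059,9.5,0,0,0,0.016,0.205,-0.059,9.5,0,0,0])

```text
time: 7.42
tool_pos: [0.4332, 0.0345, 0.1304]
tcp_rot: [-1.086, 1.283, 1.085]
wrist_force: [-0.3, 0.0, -0.6]
width: 1.002
```

```bash
python3 - <<'E'
from h import *
go((.432,.034,.017),80.5)
c=cam('side'); cv2.imwrite('pics/side4.png',cv2.resize(c['frame'][200:400,200:420,::-1],None,fx=3,fy=3))
E
```

```text
cur yaw 80.5 shift [ 0.1134  0.0012 -0.0008] rot [-0.03  0.01  0.03]
```

View pics/side4.png

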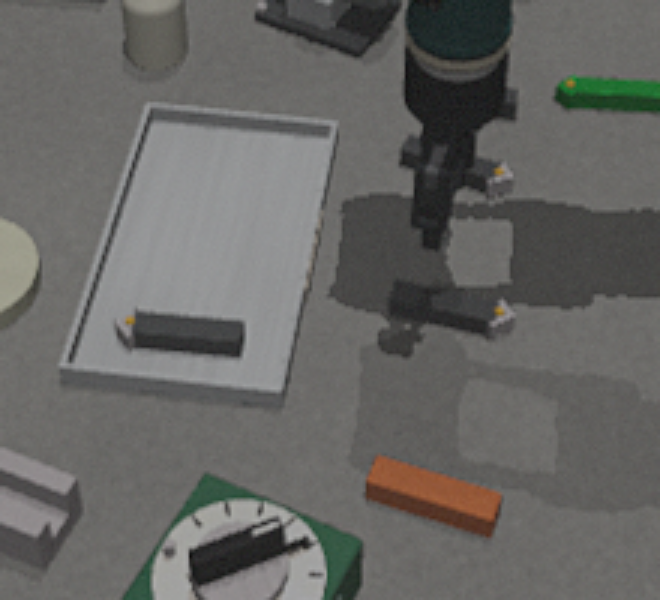

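Call:
step_arm(targets=[0.05,0.001,-0.001,0,0,0,0,0.09,0.001,-0.001,0,0,0,0,0.113,0.001,-0.001,0,0,0,0,0.113,0.001,-0.001,0,0,0,0,0.113,0.001,-0.001,0,0,0,255,0.113,0.001,-0.001,0,0,0,255,0.113,0.001,-0.001,0,0,0,255,0.113,0.001,-0.001,0,0,0,255,0.113,0.001,-0.001,0,0,0,255,0.113,0.001,-0.001,0,0,0,255,0.06,0.001,-0.001,0,0,0,255,0.01,0.001,-0.001,0,0,0,255,0.01,0.001,-0.001,0,0,0,255])

```text
time: 9.1
tool_pos: [0.4343, 0.0336, 0.1245]
tcp_rot: [-1.09, 1.276, 1.08]
wrist_force: [0.2, 0.3, -3.0]
width: 0.242
```

```bash
python3 - <<'E'
from h import *
go((.638,.024,.10),90)
E
```

```text
cur yaw 80.5 shift [ 0.0264 -0.2023  0.0243] rot [-9.53  0.05  0.53]
```

Call:
step_arm(targets=[0,-0.05,0.006,-3,0,0,255,0.0,-0.1,0.012,-6,0,0,255,0.01,-0.15,0.018,-9,0,0,255,0.022,-0.205,0.024,-9.5,0,0,255,0.022,-0.205,0.024,-9.5,0,0,255,0.022,-0.205,0.024,-9.5,0,0,255,0.022,-0.205,0.024,-9.5,0,0,255])

```text
time: 9.98
tool_pos: [0.6351, 0.0233, 0.0977]
tcp_rot: [-1.208, 1.211, 1.21]
wrist_force: [0.1, -0.5, -2.7]
width: 0.24
```

```bash
python3 - <<'E'
from h import *
go((.637,.024,.0235),90)
c=cam('side'); cv2.imwrite('pics/side5.png',cv2.resize(c['frame'][200:400,200:420,::-1],None,fx=3,fy=3))
E
```

```text
cur yaw 90.0 shift [ 0.0742 -0.002   0.0007] rot [-0.03 -0.   -0.1 ]
```

View pics/side5.png

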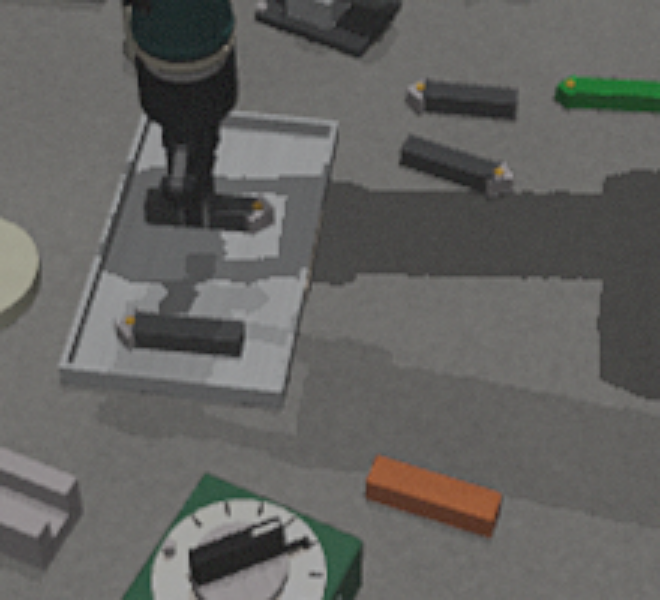

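Call:
step_arm(targets=[0.04,-0.002,0.001,0,0,0,255,0.065,-0.002,0.001,0,0,0,255,0.075,-0.002,0.001,0,0,0,255,0.075,-0.002,0.001,0,0,0,255,0.075,-0.002,0.001,0,0,0,255,0.075,-0.002,0.001,0,0,0,120,0.075,-0.002,0.001,0,0,0,120,0.075,-0.002,0.001,0,0,0,120,0.075,-0.002,0.001,0,0,0,120,0.02,-0.002,0.001,0,0,0,120,-0.04,-0.002,0.001,0,0,0,120,-0.04,-0.002,0.001,0,0,0,0,-0.04,-0.002,0.001,0,0,0,0])

```text
time: 11.65
tool_pos: [0.6388, 0.0242, 0.1385]
tcp_rot: [-1.209, 1.209, 1.208]
wrist_force: [-0.5, 0.3, -0.5]
width: 0.929
```

```bash
python3 - <<'E'
from h import *
go((.439,-.132,.13),72.5)
c=cam('side'); cv2.imwrite('pics/side6.png',cv2.resize(c['frame'][200:400,200:420,::-1],None,fx=3,fy=3))
E
```

```text
cur yaw 90.0 shift [ 0.0084  0.1997 -0.1564] rot [17.46  0.    0.02]
```

View pics/side6.png

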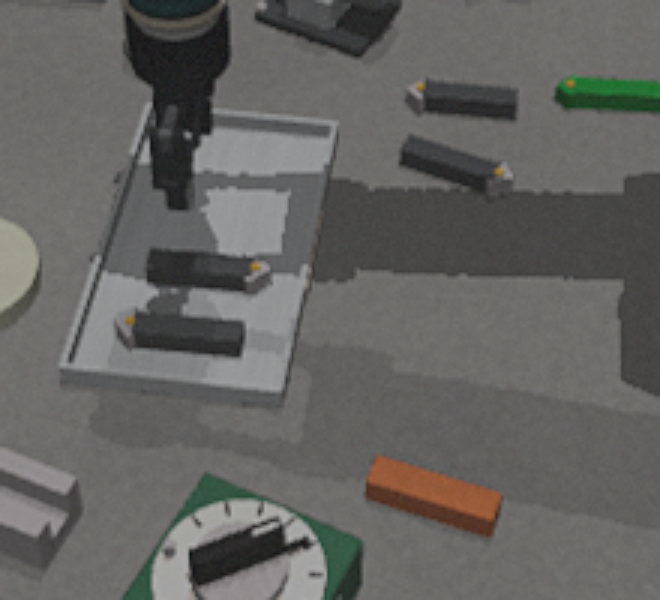

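B is flat in the tray too; C and D unmoved.

Call:
step_arm(targets=[0,0.04,-0.03,4,0,0,0,0,0.08,-0.06,8,0,0,0,0,0.12,-0.09,12,0,0,0,0.008,0.16,-0.12,16,0,0,0,0.008,0.2,-0.156,17.5,0,0,0,0.008,0.2,-0.156,17.5,0,0,0,0.008,0.2,-0.156,17.5,0,0,0,0.008,0.2,-0.156,17.5,0,0,0])

```text
time: 12.7
tool_pos: [0.4395, -0.131, 0.1299]
tcp_rot: [-0.981, 1.338, 0.982]
wrist_force: [-0.6, -0.0, -0.5]
width: 1.002
```

```bash
python3 - <<'E'
from h import *
go((.439,-.132,.017),72.5)
c=cam('side'); cv2.imwrite('pics/side7.png',cv2.resize(c['frame'][200:400,200:420,::-1],None,fx=3,fy=3))
E
```

```text
cur yaw 72.5 shift [ 1.129e-01  1.000e-04 -1.200e-03] rot [ 0.03  0.02 -0.03]
```

View pics/side7.png

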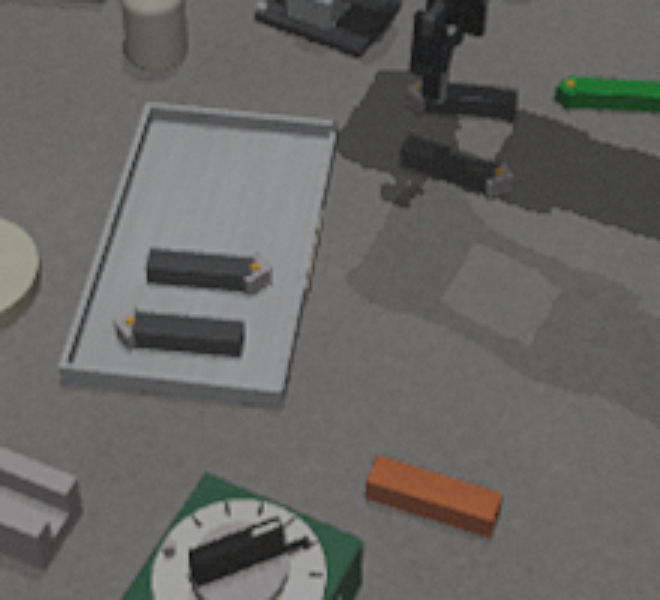

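Call:
step_arm(targets=[0.05,0,-0.001,0,0,0,40,0.09,0,-0.001,0,0,0,40,0.113,0,-0.001,0,0,0,40,0.113,0,-0.001,0,0,0,40,0.113,0,-0.001,0,0,0,255,0.113,0,-0.001,0,0,0,255,0.113,0,-0.001,0,0,0,255,0.113,0,-0.001,0,0,0,255,0.113,0,-0.001,0,0,0,255,0.113,0,-0.001,0,0,0,255,0.06,0,-0.001,0,0,0,255,0.01,0,-0.001,0,0,0,255,0.01,0,-0.001,0,0,0,255,0.01,0,-0.001,0,0,0,255])

```text
time: 14.5
tool_pos: [0.4376, -0.1323, 0.1196]
tcp_rot: [-0.98, 1.339, 0.982]
wrist_force: [-0.4, -0.5, -2.5]
width: 0.24
```

```bash
python3 - <<'E'
from h import *
go((.637,-.046,.10),90)
c=cam('side'); cv2.imwrite('pics/side7b.png',cv2.resize(c['frame'][150:350,200:420,::-1],None,fx=3,fy=3))
E
```

```text
cur yaw 72.5 shift [ 0.0194 -0.1642  0.1424] rot [-1.754e+01  1.000e-02 -6.000e-02]
```

View pics/side7b.png

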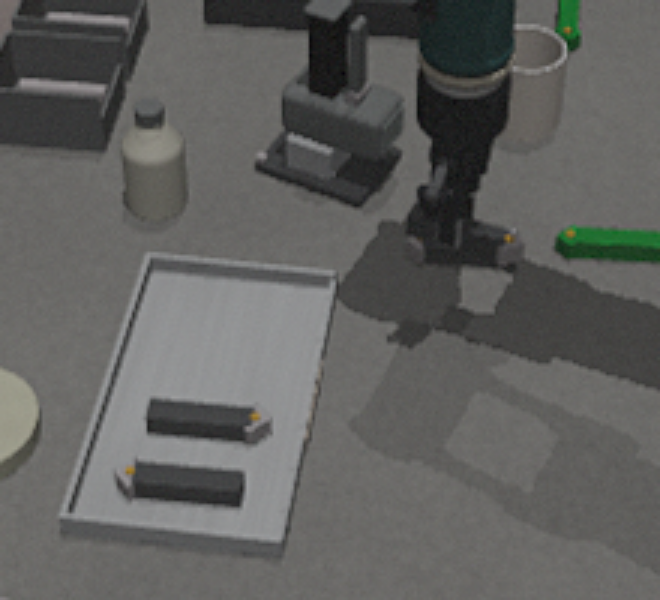

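C is held and hides D behind it.

Call:
step_arm(targets=[0,-0.04,0.035,-4,0,0,255,0.0,-0.08,0.07,-8,0,0,255,0.01,-0.12,0.105,-12,0,0,255,0.018,-0.165,0.142,-17.5,0,0,255,0.018,-0.165,0.142,-17.5,0,0,255,0.018,-0.165,0.142,-17.5,0,0,255,0.018,-0.165,0.142,-17.5,0,0,255])

```text
time: 15.42
tool_pos: [0.6367, -0.0473, 0.1012]
tcp_rot: [-1.207, 1.212, 1.21]
wrist_force: [-0.4, -0.2, -2.4]
width: 0.241
```

```bash
python3 - <<'E'
from h import *
go((.637,-.046,.0235),90)
c=cam('side'); cv2.imwrite('pics/side8.png',cv2.resize(c['frame'][200:400,200:420,::-1],None,fx=3,fy=3))
E
```

```text
cur yaw 89.9 shift [ 0.0777 -0.0005  0.0013] rot [-0.09  0.   -0.15]
```

View pics/side8.png

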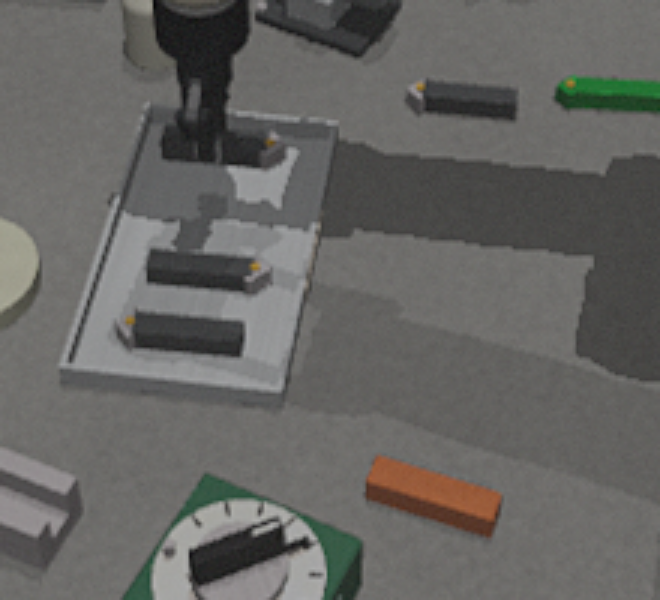

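Call:
step_arm(targets=[0.04,0,0.001,0,0,0,255,0.065,0,0.001,0,0,0,255,0.078,0,0.001,0,0,0,255,0.078,0,0.001,0,0,0,255,0.078,0,0.001,0,0,0,255,0.078,0,0.001,0,0,0,120,0.078,0,0.001,0,0,0,120,0.078,0,0.001,0,0,0,120,0.078,0,0.001,0,0,0,120,0.02,0,0.001,0,0,0,120,-0.04,0,0.001,0,0,0,120,-0.04,0,0.001,0,0,0,0,-0.04,0,0.001,0,0,0,0])

```text
time: 17.1
tool_pos: [0.6385, -0.0459, 0.1424]
tcp_rot: [-1.209, 1.209, 1.208]
wrist_force: [-0.3, -0.3, -1.1]
width: 0.926
```

```bash
python3 - <<'E'
from h import *
go((.424,-.218,.13),88.5)
c=cam('side'); cv2.imwrite('pics/side9.png',cv2.resize(c['frame'][200:400,200:420,::-1],None,fx=3,fy=3))
E
```

```text
cur yaw 90.0 shift [ 0.0124  0.2144 -0.1723] rot [ 1.46 -0.    0.03]
```

View pics/side9.png

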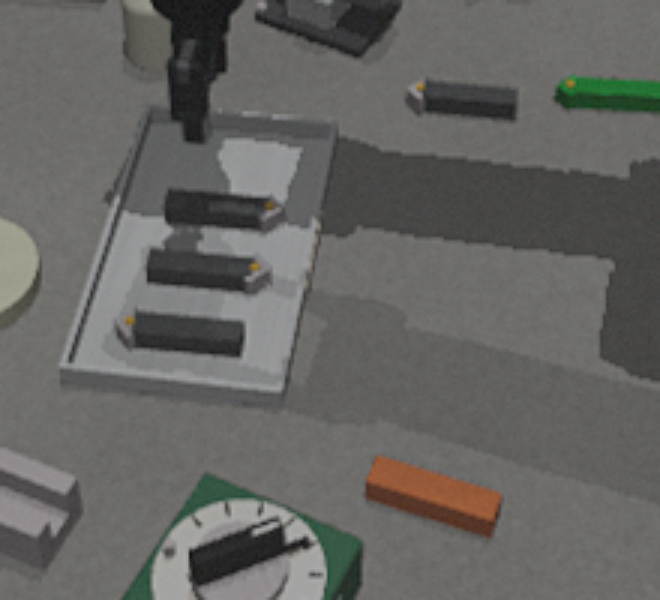

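Call:
step_arm(targets=[0,0.04,-0.03,1.5,0,0,0,0,0.08,-0.06,1.5,0,0,0,0,0.12,-0.09,1.5,0,0,0,0.012,0.16,-0.13,1.5,0,0,0,0.012,0.214,-0.172,1.5,0,0,0,0.012,0.214,-0.172,1.5,0,0,0,0.012,0.214,-0.172,1.5,0,0,0,0.012,0.214,-0.172,1.5,0,0,0])

```text
time: 18.15
tool_pos: [0.4252, -0.217, 0.1298]
tcp_rot: [-1.189, 1.221, 1.191]
wrist_force: [-0.5, -0.3, 0.4]
width: 0.998
```

```bash
python3 - <<'E'
from h import *
go((.424,-.218,.017),88.5)
c=cam('side'); cv2.imwrite('pics/side10.png',cv2.resize(c['frame'][180:380,200:420,::-1],None,fx=3,fy=3))
E
```

```text
cur yaw 88.5 shift [ 0.1128  0.0011 -0.0011] rot [ 0.02  0.04 -0.02]
```

View pics/side10.png

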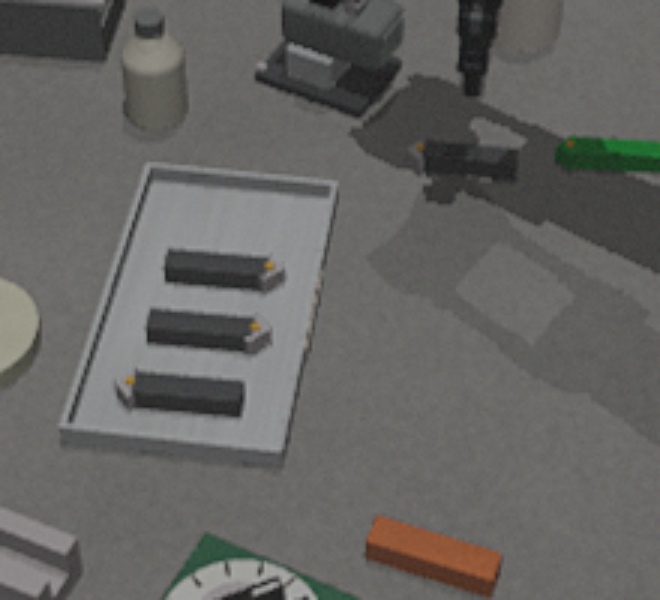

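Call:
step_arm(targets=[0.05,0.001,-0.001,0,0,0,40,0.09,0.001,-0.001,0,0,0,40,0.113,0.001,-0.001,0,0,0,40,0.113,0.001,-0.001,0,0,0,40,0.113,0.001,-0.001,0,0,0,255,0.113,0.001,-0.001,0,0,0,255,0.113,0.001,-0.001,0,0,0,255,0.113,0.001,-0.001,0,0,0,255,0.113,0.001,-0.001,0,0,0,255,0.113,0.001,-0.001,0,0,0,255,0.06,0.001,-0.001,0,0,0,255,0.01,0.001,-0.001,0,0,0,255,0.01,0.001,-0.001,0,0,0,255,0.01,0.001,-0.001,0,0,0,255])

```text
time: 19.95
tool_pos: [0.4223, -0.2182, 0.1192]
tcp_rot: [-1.188, 1.222, 1.191]
wrist_force: [-0.9, 0.4, -3.7]
width: 0.246
```

```bash
python3 - <<'E'
from h import *
go((.637,-.116,.10),90)
E
```

```text
cur yaw 88.5 shift [ 0.0189 -0.2119  0.1079] rot [-1.55  0.05 -0.1 ]
```

Call:
step_arm(targets=[0,-0.05,0.025,-1.5,0,0,255,0.0,-0.1,0.05,-1.5,0,0,255,0.01,-0.15,0.075,-1.5,0,0,255,0.018,-0.19,0.095,-1.5,0,0,255,0.018,-0.212,0.108,-1.5,0,0,255,0.018,-0.212,0.108,-1.5,0,0,255,0.018,-0.212,0.108,-1.5,0,0,255,0.018,-0.212,0.108,-1.5,0,0,255])

```text
time: 20.95
tool_pos: [0.6365, -0.1168, 0.1011]
tcp_rot: [-1.207, 1.212, 1.21]
wrist_force: [0.1, -0.6, -3.5]
width: 0.243
```

```bash
python3 - <<'E'
from h import *
go((.637,-.116,.0235),90)
c=cam('side'); cv2.imwrite('pics/side11.png',cv2.resize(c['frame'][180:380,200:420,::-1],None,fx=3,fy=3))
E
```

```text
cur yaw 89.9 shift [ 0.0776 -0.0007  0.0008] rot [-0.09  0.02 -0.15]
```

View pics/side11.png

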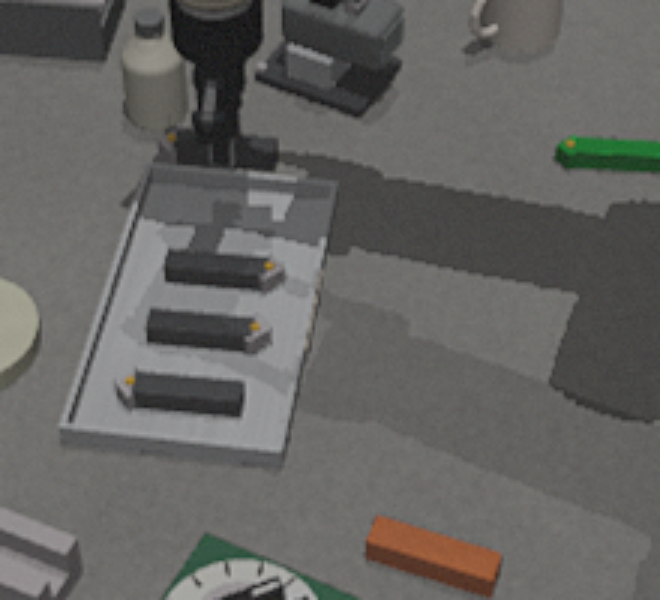

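Call:
step_arm(targets=[0.03,0,0.007,0,0,0,255,0.065,0,0.007,0,0,0,255,0.078,0,0.007,0,0,0,255,0.078,0,0.007,0,0,0,255,0.078,0,0.007,0,0,0,255,0.078,0,0.007,0,0,0,130,0.078,0,0.007,0,0,0,130,0.078,0,0.007,0,0,0,130,0.078,0,0.007,0,0,0,130,0.02,0,0.007,0,0,0,130,-0.04,0,0.007,0,0,0,130,-0.1,0,0.007,0,0,0,0,-0.15,0,0.007,0,0,0,0,-0.15,0,0.007,0,0,0,0,-0.15,0,0.007,0,0,0,0])

```text
time: 22.88
tool_pos: [0.638, -0.1093, 0.252]
tcp_rot: [-1.209, 1.21, 1.209]
wrist_force: [-0.8, 0.1, -1.5]
width: 1.005
```

```bash
python3 - <<'E'
from h import *
go((.5654,-.337,.25),-21)
print(bot.read_state()['q'])
c=cam('side'); cv2.imwrite('pics/side12.png',cv2.resize(c['frame'][180:380,200:420,::-1],None,fx=3,fy=3))
E
```

```text
cur yaw 90.0 shift [ 0.002   0.0724 -0.2277] rot [-6.903e+01  1.000e-02 -1.000e-02]
[-2.08214259e-01  2.06617808e-01  1.65600740e+00  3.68357774e-06
  1.27927338e+00 -1.77842245e+00]
```

View pics/side12.png

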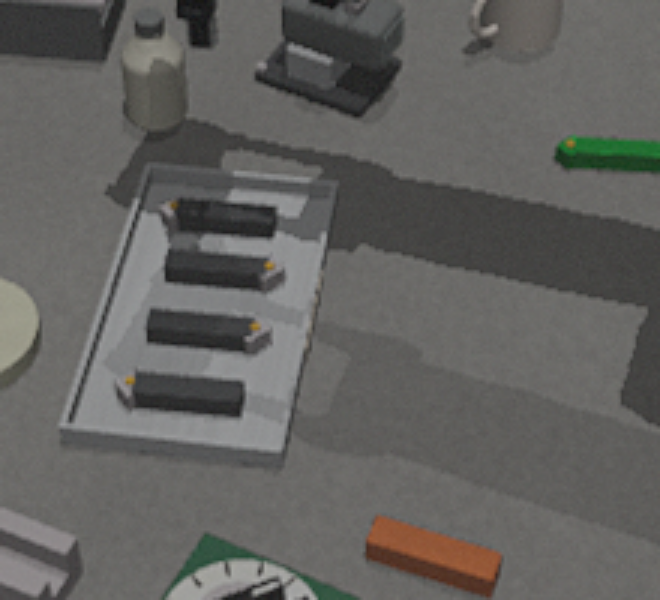

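Call:
step_arm(targets=[-0.01,0.007,-0.02,10,0,0,0,-0.01,0.014,-0.04,20,0,0,0,-0.01,0.02,-0.06,30,0,0,0,-0.01,0.026,-0.08,40,0,0,0,-0.01,0.034,-0.1,50,0,0,0,-0.01,0.04,-0.12,60,0,0,0,-0.01,0.046,-0.14,70,0,0,0,-0.01,0.052,-0.16,80,0,0,0,-0.01,0.058,-0.18,90,0,0,0,-0.01,0.065,-0.2,100,0,0,0,-0.01,0.072,-0.228,110,0,0,0,-0.01,0.072,-0.228,111,0,0,0,-0.01,0.072,-0.228,111,0,0,0,-0.01,0.072,-0.228,111,0,0,0])

```text
time: 24.68
tool_pos: [0.5662, -0.3363, 0.2614]
tcp_rot: [0.287, 1.553, -0.286]
wrist_force: [-1.1, -0.2, 0.6]
width: 1.002
```

```bash
python3 - <<'E'
from h import *
go((.5654,-.337,.16),-21)
c=cam('side'); cv2.imwrite('pics/side13.png',cv2.resize(c['frame'][90:230,255:395,::-1],(600,600),interpolation=cv2.INTER_CUBIC))
c=cam('top'); cv2.imwrite('pics/top13.png',cv2.resize(c['frame'][160:290,240:460,::-1],None,fx=3.5,fy=3.5,interpolation=cv2.INTER_CUBIC))
E
```

```text
cur yaw -20.9 shift [ 0.1014 -0.001  -0.0003] rot [ 0.08 -0.08 -0.04]
```

View pics/side13.png

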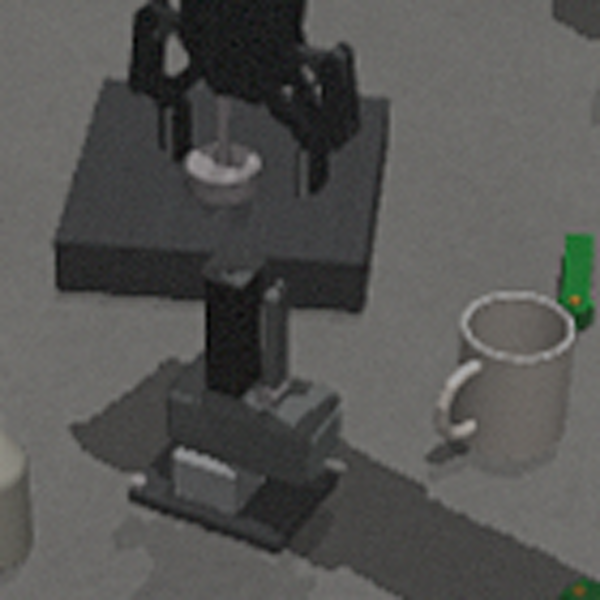

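View pics/top13.png

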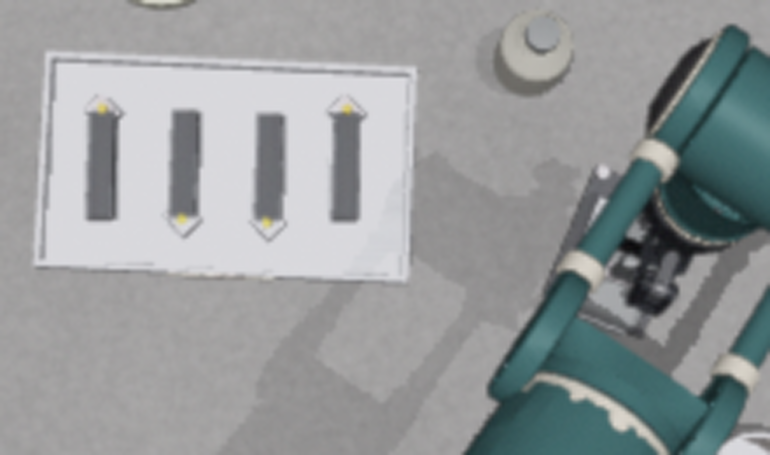

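Call:
step_arm(targets=[0.03,-0.001,-0.001,0,0,0,0,0.05,-0.001,-0.001,0,0,0,0,0.05,-0.001,-0.001,0,0,0,0])

```text
time: 25.15
tool_pos: [0.5635, -0.3367, 0.2095]
tcp_rot: [0.289, 1.556, -0.286]
wrist_force: [-0.3, 0.3, 0.1]
width: 1.0
```

```bash
python3 - <<'E'
from h import *
go((.5654,-.337,.16),-21)
c=cam('side'); cv2.imwrite('pics/side14.png',cv2.resize(c['frame'][110:210,265:365,::-1],(600,600),interpolation=cv2.INTER_CUBIC))
E
```

```text
cur yaw -21.0 shift [0.0495 0.0004 0.0021] rot [-0.01 -0.29 -0.06]
```

View pics/side14.png

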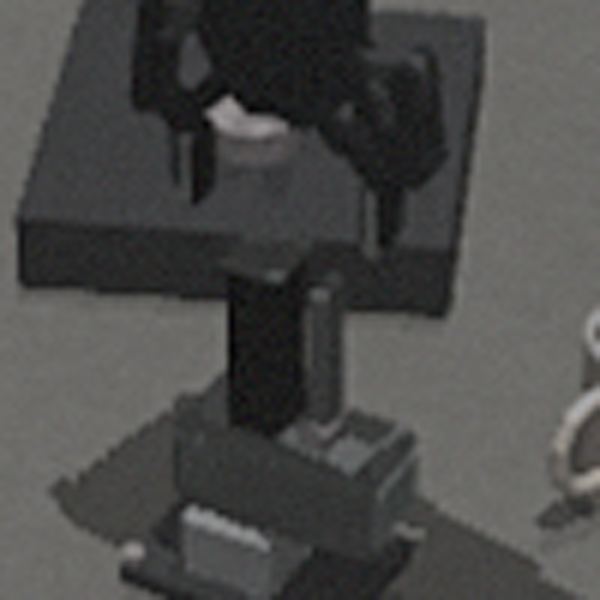

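Call:
step_arm(targets=[0.025,0,0.001,0,0,0,0,0.05,0,0.001,0,0,0,0,0.05,0,0.001,0,0,0,0,0.05,0,0.001,0,0,0,0], squeeze=30)

```text
time: 25.7
tool_pos: [0.5667, -0.3389, 0.164]
tcp_rot: [0.287, 1.549, -0.289]
wrist_force: [0.2, -0.6, 0.6]
width: 1.004
```

```bash
python3 - <<'E'
from h import *
go((.5654,-.337,.16),-21)
c=cam('side'); cv2.imwrite('pics/side15.png',cv2.resize(c['frame'][110:210,265:365,::-1],(600,600),interpolation=cv2.INTER_CUBIC))
E
```

```text
cur yaw -21.0 shift [ 0.004   0.0013 -0.0019] rot [-0.04  0.13  0.03]
```

View pics/side15.png

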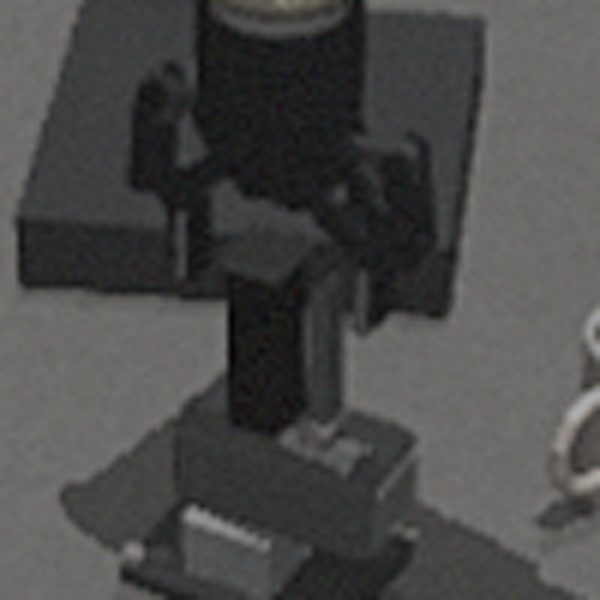

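Call:
step_arm(targets=[0.004,0,-0.001,0,0,0,55,0.004,0,-0.001,0,0,0,55,0.004,0,-0.001,0,0,0,55], squeeze=40)

```text
time: 26.12
tool_pos: [0.5649, -0.338, 0.1585]
tcp_rot: [0.288, 1.551, -0.288]
wrist_force: [0.4, 0.6, 0.2]
width: 0.784
```

Call:
step_arm(targets=[0,0,0,0,0,0,255,0,0,0,0,0,0,255,0,0,0,0,0,0,255], squeeze=40)

```text
time: 26.5
tool_pos: [0.567, -0.3388, 0.1594]
tcp_rot: [0.287, 1.547, -0.289]
wrist_force: [8.1, -1.8, 1.5]
width: 0.489
```

Call:
step_arm(targets=[0,0,0,0,0,0,255,0,0,0,0,0,0,255], squeeze=60)

```text
time: 26.75
tool_pos: [0.5673, -0.3389, 0.1595]
tcp_rot: [0.287, 1.547, -0.289]
wrist_force: [9.5, -2.6, 0.2]
width: 0.477
```

```bash
python3 - <<'E'
from h import *
c=cam('side'); cv2.imwrite('pics/side16.png',cv2.resize(c['frame'][110:210,265:365,::-1],(600,600),interpolation=cv2.INTER_CUBIC))
E
```

Call:
step_arm(targets=[0,0,0,0,0,0,255,0,0,0,0,0,0,0,0,0,0,0,0,0,0,0,0,0,0,0,0,0,0,0,0,0,0,0,0])

```text
time: 27.42
tool_pos: [0.565, -0.3381, 0.1585]
tcp_rot: [0.288, 1.551, -0.288]
wrist_force: [0.0, 0.8, 0.6]
width: 1.001
```

View pics/side16.png

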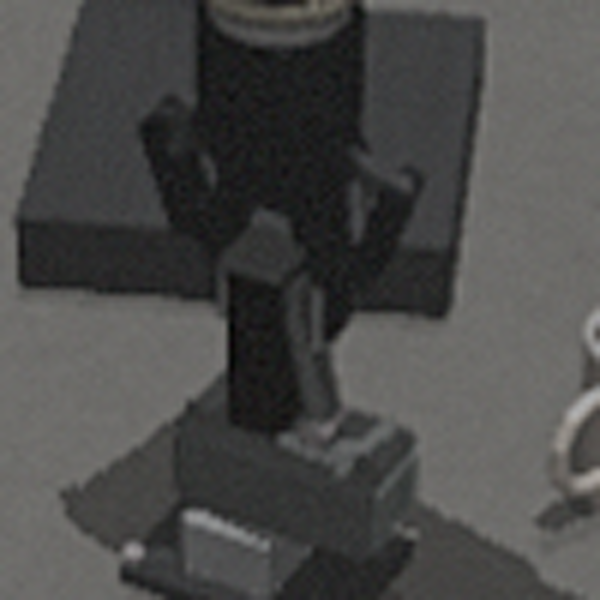

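Call:
step_arm(targets=[-0.05,0,0,0,0,0,0,-0.1,0,0,0,0,0,0,-0.11,0,0,0,0,0,0,-0.11,0,0,0,0,0,0])

```text
time: 27.92
tool_pos: [0.5653, -0.3383, 0.2694]
tcp_rot: [0.287, 1.549, -0.289]
wrist_force: [-0.6, -0.7, 0.3]
width: 1.004
```

```bash
python3 - <<'E'
from h import *
go((.551,.328,.22),-60)
c=cam('side'); cv2.imwrite('pics/side17.png',cv2.resize(c['frame'][110:210,265:365,::-1],(600,600),interpolation=cv2.INTER_CUBIC))
E
```

```text
cur yaw -21.0 shift [ 0.0485  0.6167 -0.2526] rot [ 3.896e+01  1.400e-01 -2.000e-02]
```

View pics/side17.png

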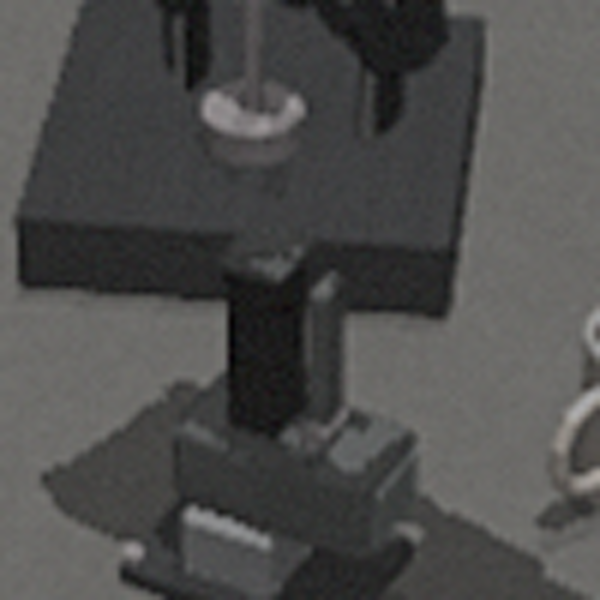

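Call:
step_arm(targets=[0,0.056,-0.023,4,0,0,0,0,0.112,-0.046,8,0,0,0,0,0.168,-0.069,12,0,0,0,0,0.224,-0.092,16,0,0,0,0,0.28,-0.115,20,0,0,0,0,0.336,-0.138,24,0,0,0,0,0.392,-0.161,28,0,0,0,0,0.448,-0.184,32,0,0,0,0,0.504,-0.207,36,0,0,0,0.02,0.56,-0.23,39,0,0,0,0.04,0.617,-0.253,39,0,0,0,0.048,0.617,-0.253,39,0,0,0,0.048,0.617,-0.253,39,0,0,0,0.048,0.617,-0.253,39,0,0,0])

```text
time: 29.72
tool_pos: [0.5503, 0.3272, 0.2199]
tcp_rot: [0.816, 1.412, -0.818]
wrist_force: [-0.1, 0.2, -0.6]
width: 0.998
```

```bash
python3 - <<'E'
from h import *
go((.551,.328,.088),-60)
c=cam('side'); cv2.imwrite('pics/side18.png',cv2.resize(c['frame'][220:440,170:400,::-1],None,fx=2.7,fy=2.7,interpolation=cv2.INTER_CUBIC))
E
```

```text
cur yaw -60.1 shift [ 0.1319  0.0011 -0.0004] rot [-0.11  0.02  0.06]
```

View pics/side18.png

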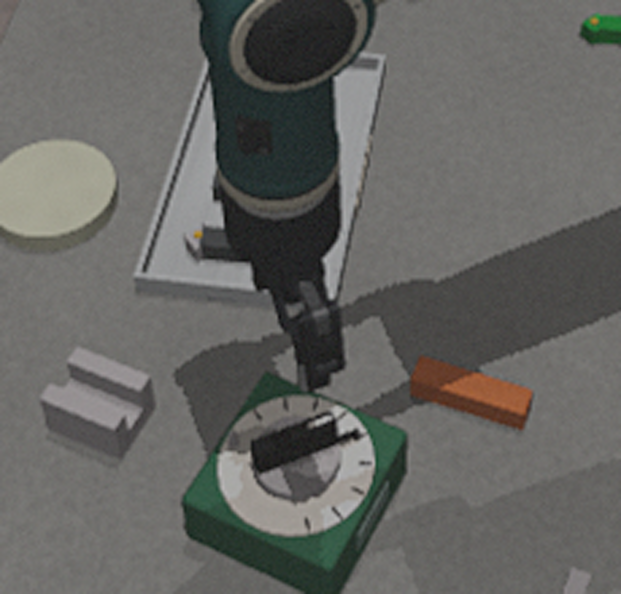

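Call:
step_arm(targets=[0.05,0.001,0,0,0,0,0,0.09,0.001,0,0,0,0,0,0.115,0.001,0,0,0,0,0,0.128,0.001,0,0,0,0,0,0.128,0.001,0,0,0,0,0,0.128,0.001,0,0,0,0,0], squeeze=40)

```text
time: 30.52
tool_pos: [0.5524, 0.3295, 0.0941]
tcp_rot: [0.818, 1.411, -0.814]
wrist_force: [0.3, 0.5, 0.8]
width: 0.997
```

Call:
step_arm(targets=[0,0,0,0,0,0,255,0,0,0,0,0,0,255,0,0,0,0,0,0,255,0,0,0,0,0,0,255,0,0,0,0,0,0,255,0,0,0,0,0,0,255,0,0,0,0,0,0,255], squeeze=40)

```text
time: 31.4
tool_pos: [0.5502, 0.3309, 0.0927]
tcp_rot: [0.818, 1.414, -0.815]
wrist_force: [-3.4, 5.3, 2.8]
width: 0.156
```

```bash
python3 - <<'E'
from h import *
s=bot.read_state(); print(s['torque'],s['wrist_force'],s['q'])
c=cam('side'); cv2.imwrite('pics/side19.png',cv2.resize(c['frame'][340:450,220:340,::-1],None,fx=5,fy=5,interpolation=cv2.INTER_CUBIC))
E
```

```text
[0.59548923 0.51823812 0.0285377 ] [-3.44528836  5.30150106  2.79898133] [0.50132345 0.32943999 1.81162644 0.00309053 1.00035764 1.54767518]
```

View pics/side19.png

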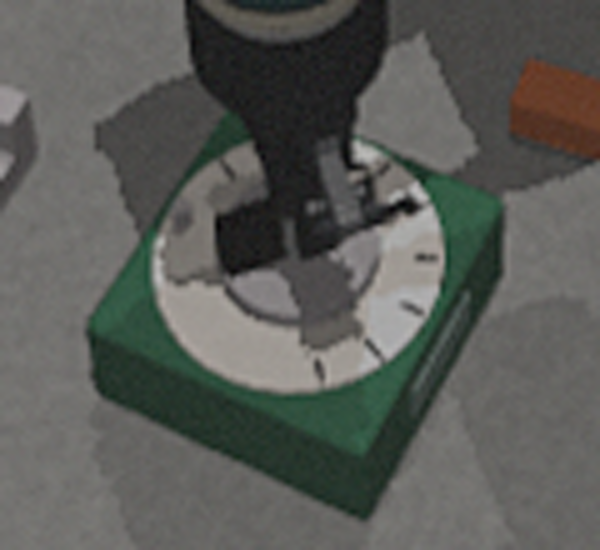

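Call:
step_arm(targets=[0,0,-0.003,0,0,0,255,0,0,-0.003,-5,0,0,255,0,0,-0.003,-12,0,0,255,0,0,-0.003,-19,0,0,255,0,0,-0.003,-26,0,0,255,0,0,-0.003,-33,0,0,255,0,0,-0.003,-40,0,0,255,0,0,-0.003,-40,0,0,255])

```text
time: 32.45
tool_pos: [0.5515, 0.33, 0.0928]
tcp_rot: [0.272, 1.55, -0.275]
wrist_force: [4.5, -5.6, 1.2]
width: 0.153
```

```bash
python3 - <<'E'
from h import *
s=bot.read_state(); print(s['torque'],s['wrist_force']);go(s['tool_pos'])
c=cam('side'); cv2.imwrite('pics/side20.png',cv2.resize(c['frame'][340:450,220:340,::-1],None,fx=5,fy=5,interpolation=cv2.INTER_CUBIC))
E
```

```text
[-0.97107638 -0.71212311 -0.01059747] [ 4.52907732 -5.59933262  1.23040214]
cur yaw -20.0 shift [0. 0. 0.] rot [-0.    0.23  0.07]
```

View pics/side20.png

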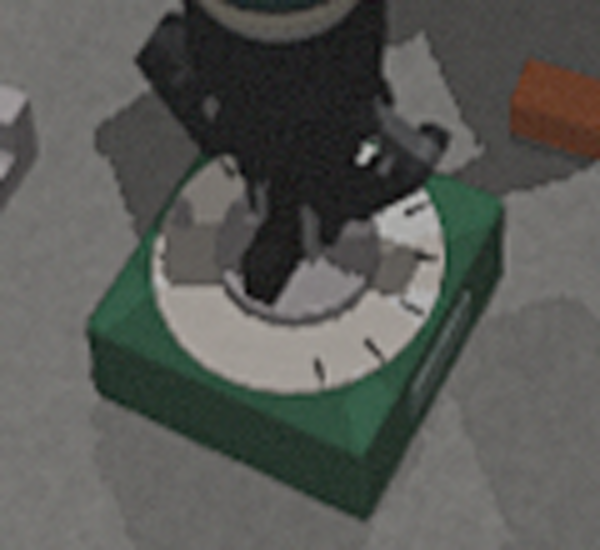

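Call:
step_arm(targets=[0,-0.001,0.0015,-5,0,0,255,0,-0.001,0.0015,-12,0,0,255,0,-0.001,0.0015,-19,0,0,255,0,-0.001,0.0015,-26,0,0,255,0,-0.001,0.0015,-33,0,0,255,0,-0.001,0.0015,-40,0,0,255,0,-0.001,0.0015,-47,0,0,255,0,-0.001,0.0015,-54,0,0,255,0,-0.001,0.0015,-61,0,0,255,0,-0.001,0.0015,-68,0,0,255,0,-0.001,0.0015,-75,0,0,255,0,-0.001,0.0015,-75,0,0,255])

```text
time: 34.0
tool_pos: [0.5546, 0.3309, 0.0928]
tcp_rot: [-0.749, 1.43, 0.747]
wrist_force: [10.1, 0.9, -5.6]
width: 0.152
```

```bash
python3 - <<'E'
from h import *
s=bot.read_state(); print(s['torque'],s['wrist_force']);go(s['tool_pos'])
c=cam('side'); cv2.imwrite('pics/side21.png',cv2.resize(c['frame'][340:450,220:340,::-1],None,fx=5,fy=5,interpolation=cv2.INTER_CUBIC))
E
```

```text
[ 0.27209011 -1.49050088  0.016327  ] [10.07791459  0.91143275 -5.64460502]
cur yaw 55.0 shift [0. 0. 0.] rot [-0.    0.37  0.3 ]
```

View pics/side21.png

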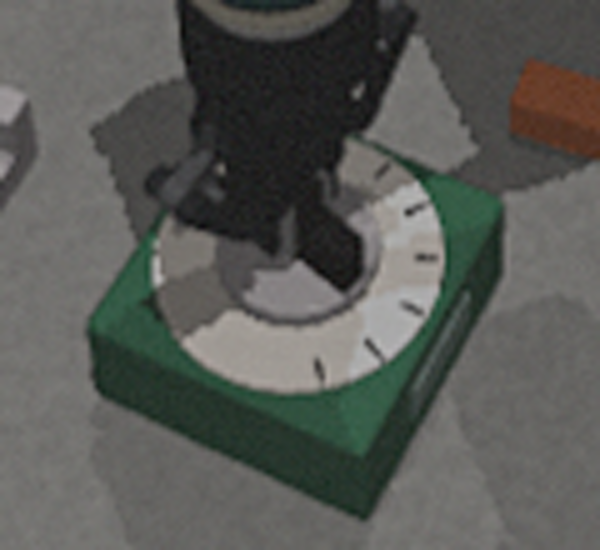

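Call:
step_arm(targets=[0,-0.002,0.001,-5,0,0,255,0,-0.002,0.001,-10,0,0,255,0,-0.002,0.001,-12,0,0,255,0,-0.002,0.001,-12,0,0,255])

```text
time: 34.55
tool_pos: [0.5549, 0.3314, 0.0927]
tcp_rot: [-0.907, 1.368, 0.907]
wrist_force: [5.1, 3.4, -2.4]
width: 0.156
```

```bash
python3 - <<'E'
from h import *
s=bot.read_state(); print(s['torque'],s['wrist_force'],s['joint_torque'][5]);go(s['tool_pos'])
E
```

```text
[ 0.61402145 -0.76202143  0.06358081] [ 5.1035423   3.37442033 -2.4046717 ] -0.0468571821693331
cur yaw 67.0 shift [0. 0. 0.] rot [-0.    0.26  0.17]
```

Call:
step_arm(targets=[0,0,0,-2,0,0,255,0,0,0,-4,0,0,255,0,0,0,-4,0,0,255])

```text
time: 34.92
tool_pos: [0.555, 0.3315, 0.0928]
tcp_rot: [-0.959, 1.343, 0.959]
wrist_force: [4.2, 3.6, -2.8]
width: 0.155
```

```bash
python3 - <<'E'
from h import *
s=bot.read_state(); print(s['torque'],s['wrist_force'],s['joint_torque'][5]);go(s['tool_pos'])
E
```

```text
[ 0.68177216 -0.71016532 -0.46490453] [ 4.19748512  3.63885368 -2.78777496] -0.5578183382749557
cur yaw 70.9 shift [0. 0. 0.] rot [-0.    0.28  0.18]
```

Call:
step_arm(targets=[0,0,0,-2,0,0,255,0,0,0,-4,0,0,255,0,0,0,-4,0,0,255])

```text
time: 35.3
tool_pos: [0.555, 0.3316, 0.0929]
tcp_rot: [-1.008, 1.318, 1.01]
wrist_force: [5.4, 4.2, -2.5]
width: 0.152
```

```bash
python3 - <<'E'
from h import *
s=bot.read_state(); print(s['torque'],s['wrist_force'],s['joint_torque'][5]);go(s['tool_pos'])
c=cam('side'); cv2.imwrite('pics/side22.png',cv2.resize(c['frame'][340:450,220:340,::-1],None,fx=5,fy=5,interpolation=cv2.INTER_CUBIC))
E
```

```text
[ 0.58983341 -0.64023371 -1.80542024] [ 5.43853054  4.19687802 -2.45627972] -1.867946796119213
cur yaw 74.6 shift [0. 0. 0.] rot [-0.    0.31  0.15]
```

View pics/side22.png

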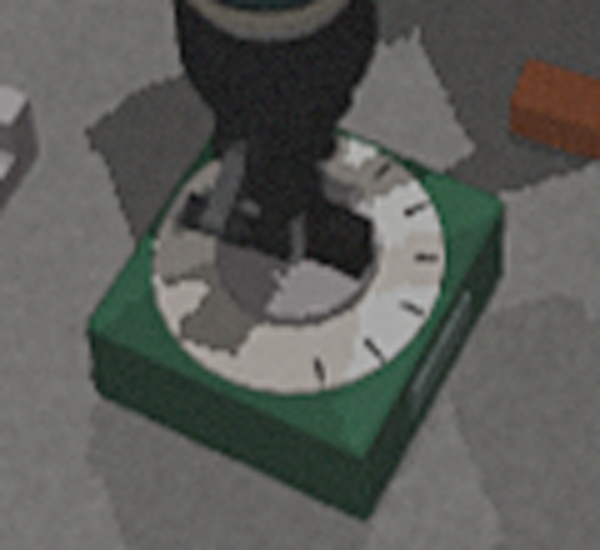

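Call:
step_arm(targets=[0,0,0,2,0,0,255,0,0,0,2.2,0,0,255])

```text
time: 35.6
tool_pos: [0.555, 0.3315, 0.0928]
tcp_rot: [-0.98, 1.332, 0.981]
wrist_force: [3.3, 4.0, -3.0]
width: 0.153
```

```bash
python3 - <<'E'
from h import *
s=bot.read_state(); print(s['torque'],s['wrist_force'],s['joint_torque'][5]);go(s['tool_pos'])
E
```

```text
[ 0.64287396 -0.65375176 -1.15181559] [ 3.34204236  4.00806212 -3.01303226] -1.0869983956217766
cur yaw 72.5 shift [0. 0. 0.] rot [-0.    0.3   0.15]
```

Call:
step_arm(targets=[0,0,0,1.3,0,0,255,0,0,0,1.3,0,0,255,0,0,0,1.3,0,0,120,0,0,0,1.3,0,0,60,0,0,0,1.3,0,0,60,0,0,0,1.3,0,0,60,-0.05,0,0,1.3,0,0,60,-0.1,0,0,1.3,0,0,60,-0.15,0,0,1.3,0,0,60,-0.15,0,0,1.3,0,0,60])

```text
time: 36.85
tool_pos: [0.5558, 0.3317, 0.2491]
tcp_rot: [-0.967, 1.334, 0.965]
wrist_force: [-0.1, -0.9, 0.2]
width: 0.763
```

```bash
python3 - <<'E'
from h import *
go((.3,.33,.3))
c=cam('side'); cv2.imwrite('pics/side23.png',cv2.resize(c['frame'][340:450,220:340,::-1],None,fx=5,fy=5,interpolation=cv2.INTER_CUBIC))
E
```

```text
cur yaw 71.5 shift [-0.0535  0.2416 -0.0825] rot [-0.    0.47  0.44]
```

View pics/side23.png

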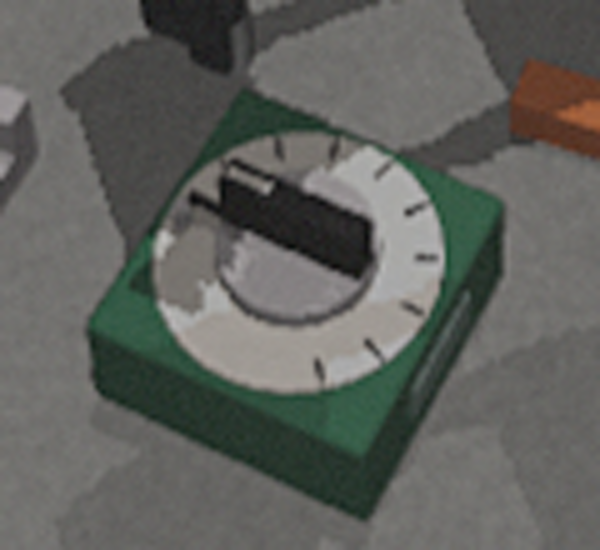

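```bash
python3 - <<'E'
from h import *
go((.2,.55,.28))
E
```

```text
cur yaw 71.5 shift [-0.0356  0.4054  0.0954] rot [-0.    0.25  0.23]
```

Call:
step_arm(targets=[-0.035,0.05,0.012,0,0,0,60,-0.035,0.1,0.024,0,0,0,60,-0.035,0.15,0.036,0,0,0,60,-0.035,0.2,0.048,0,0,0,60,-0.035,0.25,0.06,0,0,0,60,-0.035,0.3,0.072,0,0,0,60,-0.035,0.35,0.084,0,0,0,60,-0.035,0.4,0.095,0,0,0,60,-0.035,0.4,0.095,0,0,0,60,-0.035,0.4,0.095,0,0,0,60])

```text
time: 38.15
tool_pos: [0.2035, 0.5464, 0.2755]
tcp_rot: [-0.97, 1.347, 0.967]
wrist_force: [0.4, -0.2, 0.7]
width: 0.761
```

```bash
python3 - <<'E'
from h import *
c=cam('side'); cv2.imwrite('pics/side24.png',c['frame'][:,:,::-1])
cv2.imwrite('pics/side24c.png',cv2.resize(c['frame'][355:445,230:330,::-1],(666,600),interpolation=cv2.INTER_CUBIC))
c=cam('top'); cv2.imwrite('pics/top24.png',cv2.resize(c['frame'][160:320,140:420,::-1],None,fx=2.8,fy=2.8,interpolation=cv2.INTER_CUBIC))
cv2.imwrite('pics/top24c.png',cv2.resize(c['frame'][195:270,145:225,::-1],None,fx=7,fy=7,interpolation=cv2.INTER_CUBIC))
E
```

```text
(no output)
```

View pics/side24c.png

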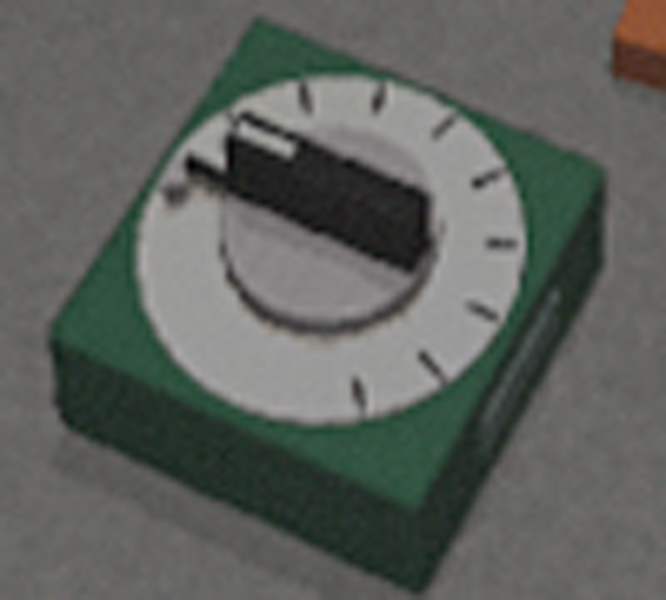

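View pics/top24.png

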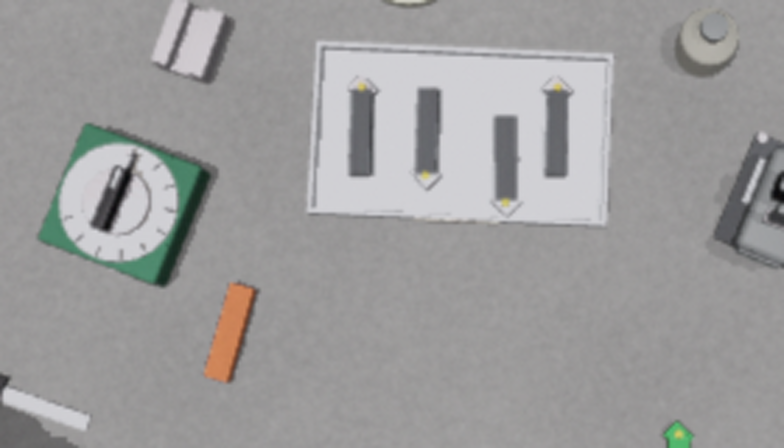

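View pics/top24c.png

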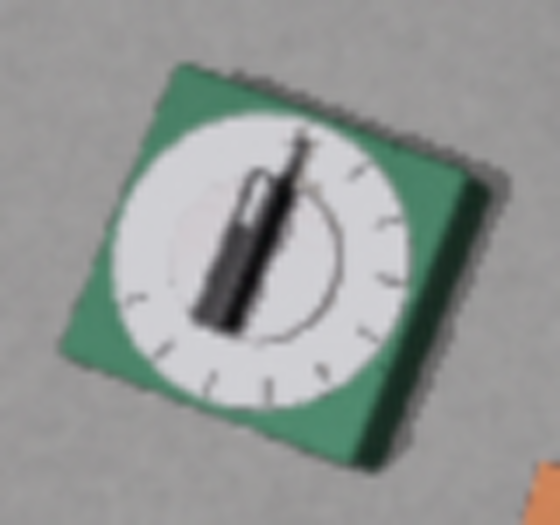

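View pics/side24.png

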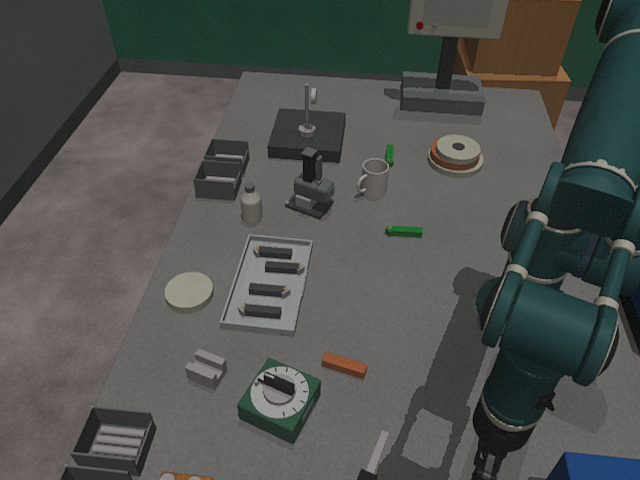

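```bash
python3 - <<'E'
from h import *
c=load('top');d=load('side')
cv2.imwrite('pics/tray_t.png',cv2.resize(c['frame'][170:245,245:365,::-1],None,fx=6.5,fy=6.5,interpolation=cv2.INTER_CUBIC))
cv2.imwrite('pics/tray_s.png',cv2.resize(d['frame'][230:340,215:325,::-1],(600,600),interpolation=cv2.INTER_CUBIC))
cv2.imwrite('pics/knob_s.png',cv2.resize(d['frame'][360:410,245:315,::-1],(784,560),interpolation=cv2.INTER_CUBIC))
P=cloud(c); g=c['frame'].astype(int)
s=g[180:238,256:354]; m=(s.sum(2)<400).astype(np.uint8)
n,l,st,ce=cv2.connectedComponentsWithStats(m)
for i in range(1,n):
    if st[i,4]<60: continue
    yy,xx=np.where(l==i); pts=np.array([pixz(c,a+256,b+180,.027)[:2] for a,b in zip(xx,yy)],np.float32)
    zz=[P[b+180,a+256,2] for a,b in zip(xx,yy)]
    r=[np.median([z for z,b in zip(zz,yy) if lo<=b-yy.min()<lo+8]) for lo in (0,8,16,24)]
    print(cv2.minAreaRect(pts),np.round(r,4))
E
```

```text
((0.6344157457351685, 0.09026457369327545), (0.022746337577700615, 0.08864369243383408), 88.67042541503906) [0.0273 0.0257 0.0264 0.0254]
((0.6372635960578918, 0.021763261407613754), (0.08502666652202606, 0.020336173474788666), 1.4429484605789185) [0.0272 0.0259 0.0258 0.0273]
((0.638439953327179, -0.1130627915263176), (0.08780506253242493, 0.023221712559461594), 1.0844411849975586) [0.0268 0.0275 0.0268 0.0262]
((0.6110841035842896, -0.06001127138733864), (0.08176260441541672, 0.02025551162660122), 1.2498797178268433) [0.0274 0.0278 0.0269 0.0263]
```

View pics/tray_t.png

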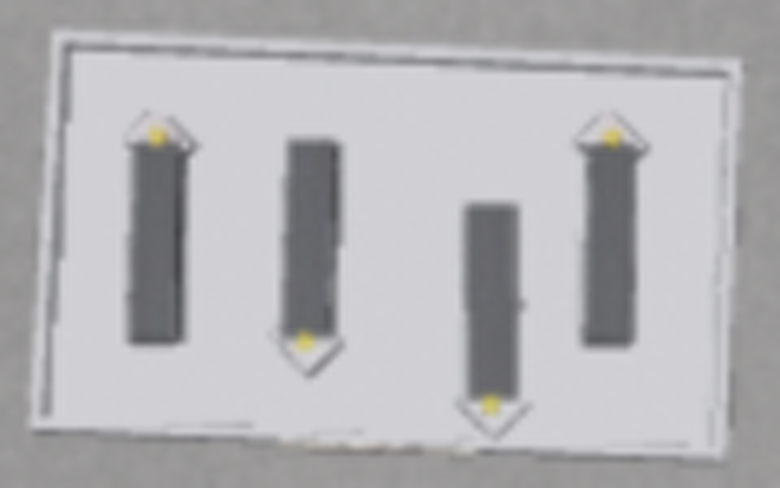

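View pics/tray_s.png

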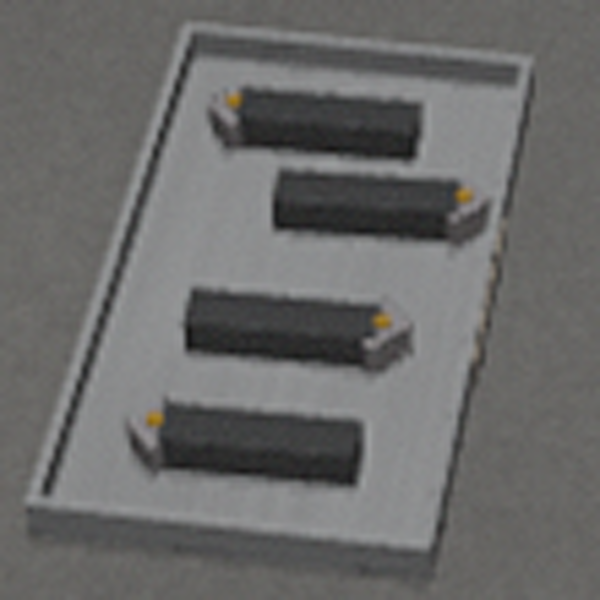

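View pics/knob_s.png

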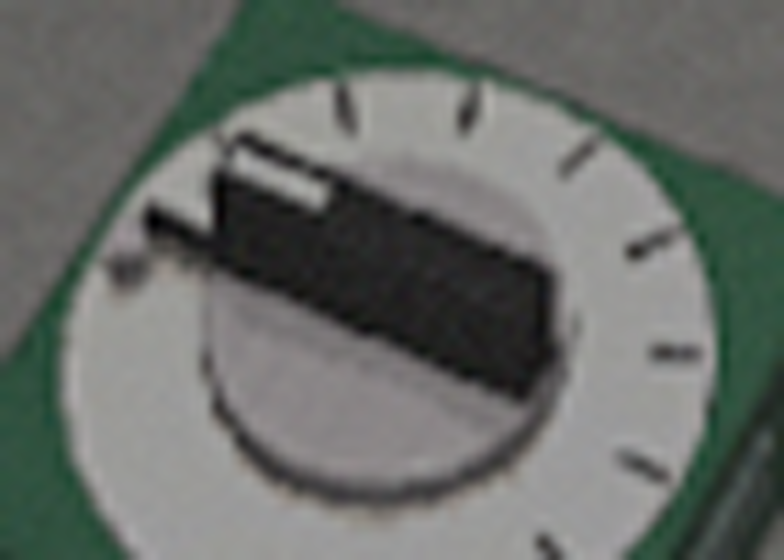

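```bash
python3 - <<'E'
from h import *
c=load('top');d=load('side')
def K(x,y): return x/11.2+245-.45,y/11.2+360-.45
def ang(a,b,z,C=d): 
    p=pixz(C,*a,z);q=pixz(C,*b,z); return np.degrees(np.arctan2(*(q-p)[1::-1]))
print('bar top edge',ang(K(552,265),K(240,135),.105))
print('bar low edge',ang(K(530,398),K(215,262),.075))
def T(x,y): return x/7+145,y/7+195
print('top bar',ang(T(215,325),T(262,178),.105,c), 'right edge',ang(T(238,332),T(290,182),.105,c))
go((.611,-.060,.15),90)
E
```

```text
bar top edge -18.635900891290085
bar low edge -19.027435852739035
top bar -15.2629459913639 right edge -16.69882341242561
cur yaw 71.4 shift [ 0.1272 -0.5786 -0.4449] rot [-18.6  -0.1   0. ]
```

Call:
step_arm(targets=[0,-0.05,-0.038,-3,0,0,60,0,-0.1,-0.076,-6,0,0,60,0,-0.15,-0.115,-9,0,0,60,0,-0.2,-0.154,-12,0,0,60,0,-0.25,-0.192,-15,0,0,60,0,-0.3,-0.23,-18,0,0,60,0,-0.35,-0.27,-19,0,0,120,0,-0.4,-0.308,-19,0,0,120,0,-0.45,-0.346,-19,0,0,120,0,-0.5,-0.385,-19,0,0,120,0.05,-0.55,-0.423,-19,0,0,120,0.1,-0.579,-0.445,-19,0,0,120,0.127,-0.579,-0.445,-19,0,0,120,0.127,-0.579,-0.445,-19,0,0,120,0.127,-0.579,-0.445,-19,0,0,120], squeeze=40)

```text
time: 40.12
tool_pos: [0.6116, -0.0593, 0.1515]
tcp_rot: [-1.215, 1.205, 1.213]
wrist_force: [0.4, -0.4, 0.8]
width: 0.531
```

```bash
python3 - <<'E'
from h import *
go((.611,-.060,.025),90.5)
c=cam('side'); cv2.imwrite('pics/tray_s2.png',cv2.resize(c['frame'][220:340,215:335,::-1],(600,600),interpolation=cv2.INTER_CUBIC))
E
```

```text
cur yaw 90.4 shift [ 0.1265  0.0007 -0.0007] rot [-0.11  0.    0.06]
```

View pics/tray_s2.png

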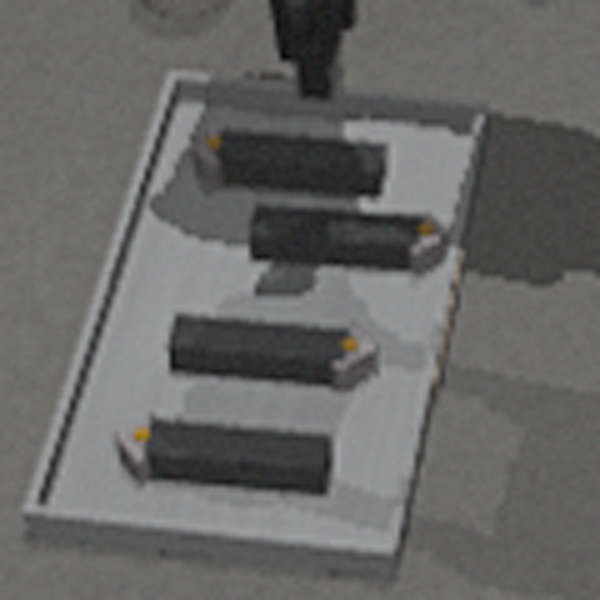

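Call:
step_arm(targets=[0.05,0.001,0,0,0,0,140,0.09,0.001,0,0,0,0,140,0.115,0.001,0,0,0,0,140,0.125,0.001,0,0,0,0,140,0.125,0.001,0,0,0,0,140,0.125,0.001,0,0,0,0,255,0.125,0.001,0,0,0,0,255,0.125,0.001,0,0,0,0,255,0.125,0.001,0,0,0,0,255])

```text
time: 41.3
tool_pos: [0.6123, -0.0588, 0.0278]
tcp_rot: [-1.217, 1.203, 1.212]
wrist_force: [-1.3, 1.2, 6.3]
width: 0.244
```

Call:
step_arm(targets=[-0.001,-0.005,0.004,0,0,0,255,-0.001,-0.012,0.007,0,0,0,255,-0.001,-0.02,0.007,0,0,0,255,-0.001,-0.026,0.007,0,0,0,255,-0.001,-0.026,0.007,0,0,0,255])

```text
time: 41.92
tool_pos: [0.6361, -0.0515, 0.0277]
tcp_rot: [-1.215, 1.206, 1.216]
wrist_force: [-6.2, -0.9, 8.9]
width: 0.244
```

Call:
step_arm(targets=[0,0,0,0,0,0,140,0,0,0,0,0,0,140,0,0,0,0,0,0,140,-0.05,0,0,0,0,0,140,-0.1,0,0,0,0,0,140,-0.16,0,0,0,0,0,140,-0.22,0,0,0,0,0,140,-0.23,0.05,0.03,0,0,0,140,-0.23,0.1,0.07,0,0,0,140,-0.23,0.14,0.11,0,0,0,140,-0.23,0.18,0.15,0,0,0,140,-0.23,0.22,0.19,0,0,0,140,-0.23,0.22,0.24,0,0,0,140,-0.23,0.22,0.29,0,0,0,140,-0.23,0.22,0.34,0,0,0,140,-0.23,0.22,0.4,0,0,0,140,-0.23,0.22,0.45,0,0,0,140,-0.23,0.22,0.45,0,0,0,140])

```text
time: 44.18
tool_pos: [0.412, 0.3996, 0.2557]
tcp_rot: [-1.217, 1.204, 1.218]
wrist_force: [0.0, -0.5, -0.2]
width: 0.454
```

```bash
python3 - <<'E'
from h import *
c=cam('side'); cv2.imwrite('pics/side30.png',c['frame'][:,:,::-1])
c=cam('top'); cv2.imwrite('pics/top30.png',c['frame'][:,:,::-1])
P=cloud(c);g=c['frame'].astype(int)
s=g[180:238,256:354]; m=(s.sum(2)<400).astype(np.uint8)
n,l,st,ce=cv2.connectedComponentsWithStats(m)
for i in range(1,n):
    if st[i,4]<60: continue
    yy,xx=np.where(l==i); pts=np.array([pixz(c,a+256,b+180,.027)[:2] for a,b in zip(xx,yy)],np.float32)
    print(cv2.minAreaRect(pts),np.median([P[b+180,a+256,2] for a,b in zip(xx,yy)]))
E
```

```text
((0.6344331502914429, 0.09055298566818237), (0.02209991216659546, 0.08841482549905777), 89.47566986083984) 0.0266950170787955
((0.6372636556625366, 0.021761611104011536), (0.08502666652202606, 0.02033287286758423), 1.4429484605789185) 0.026425185488091682
((0.6358119249343872, -0.05367005988955498), (0.08490120619535446, 0.020322617143392563), 1.203972339630127) 0.027054965880814658
((0.6384124755859375, -0.11161186546087265), (0.08780506998300552, 0.02031932957470417), 1.0844769477844238) 0.02689524704511882
```

View pics/side30.png

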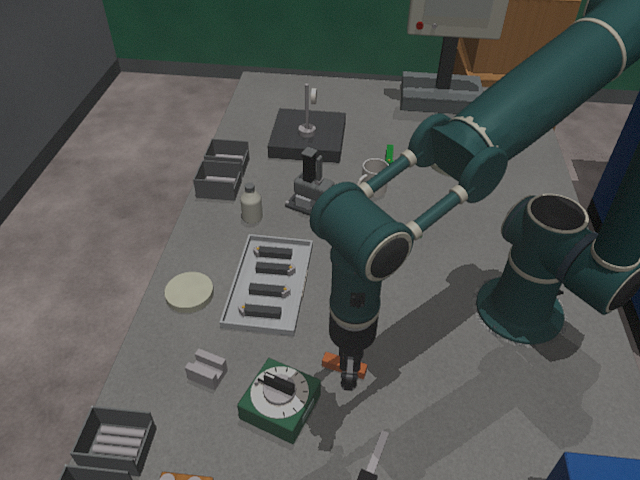

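View pics/top30.png

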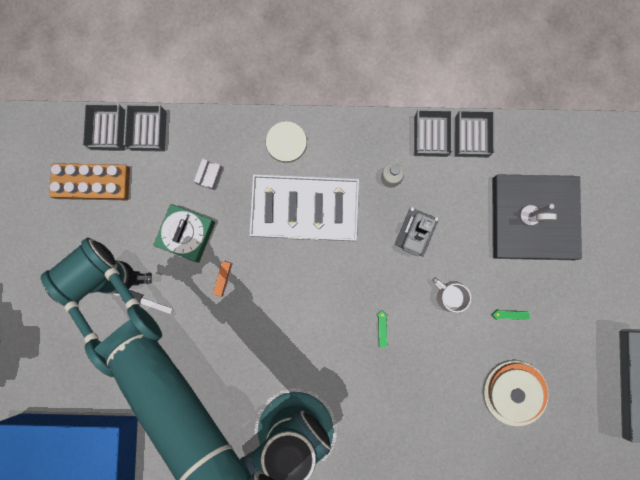

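All four tools lie flat inside the tray, the knob is at its stop, and the gripper is free and clear at 0.26 m. Handing in.

```bash
python3 -c "
from h import *
print(bot.finish_job())"
```

```text
the job is handed in; nothing more can be done
None
```

The job is done and handed in at about 44 s, well inside the 210 s limit. Only four of the five tools were on the bench, and all four now lie flat in the out-tray.

- **Tools:** their tops all measured about 27 mm high, which is 22 mm tools on the 5 mm floor, with none overlapping or on the rim. One had been knocked towards the tray's near wall after I placed it, so I gripped it and slid it about 25 mm back to the middle without lifting it out. That was after the trigger and knob steps.
- **Scanner:** I squeezed the trigger for about 0.55 to 0.6 s, and the gripper opening came down to about 41 mm. The picture showed the trigger leaning against the grip while held, and back at rest after I let go.
- **Counter:** I turned the knob about 130° anticlockwise after the scan, until the torque rose to about 1.8 N m against the stop. Afterwards the side camera put the bar at about -19°, against about -20° for the counter's +x. The top view gave -15 to -17°, a rougher reading. I relied on the torque and the side view.
- **Everything else:** the stone, the green look-alikes and the other bench items look unmoved in the last pictures, and the gripper was clear of everything when I handed in.

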